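# Load the parts-drying lift and wind it up

## Robot

A 7-joint arm with a two-finger parallel gripper is mounted at the origin on the work surface. World frame = base frame: x ahead of the robot, y to its left, z up, the work surface at z = 0. Lengths are in mm, angles in degrees, forces in N, time in s.
With the tool pointing down it reaches from about 425 to 875 mm from the base axis. Payload 4.7 kg.
Tool frame: the origin (TCP) lies at the very end of the fingers, on their centre line; the grasp point (between the pads) lies 19 mm behind it; z points along the fingers, y is the line along which they close (so a half turn about z gives the same grasp; the last joint's range is limited). The gripper opens to 87 mm and grips with 3 to 60 N. Pads are 19 mm wide; open, the fingers measure 117 mm over their backs; the gripper's body (75 mm by 190 mm) begins 51 mm behind the grasp point.
Start: joints at [-69.437, 18.392, -4.016, 83.108, 1.295, 78.541, -3.26], TCP at [219.733, 611.754, 222.587] pointing down, gripper open.
Joint ranges: [-163.93, 163.93], [-17.29, 119.83], [-79.2, 71.16], [3.27, 140.29], [-89.18, 269.18], [5.43, 117.66], [-154.24, 154.24]. Speed limits (degrees/s): [147.25, 147.25, 180, 180, 180, 180, 180].

## Interface

Orientations are given as [roll, pitch, yaw] about the fixed x, y, z axes, in that order (R = Rz(yaw) Ry(pitch) Rx(roll)).
In Python, from rig import robot, vision, workorder gives the robot as it stands. The module is installed in compiled form; this text tells all that it offers.
- The arm moves only by the tool send_rows, never from a script. Its argument "steps" is a list of rows, each an object with "dp": the shift along the tool's x, y, z in m, a list of three; "delta_rot": the turn, a rotation vector about the tool's x, y, z in degrees, a list of three. In form: [{"dp": [tx, ty, tz], "delta_rot": [rx, ry, rz]}, ...]. A call has 1 to 5 rows; each row is the pose to reach, as a shift and turn from the pose commanded when the call began, along the tool's axes at that moment; what a row does not reach only later rows make up. A row lasts 1/12 s, in which the tool goes at most 41.7 mm and 7.16 degrees, less where a joint would pass 70% of its speed; a pose out of reach is approached as far as the arm can. A call with a gripper value outside its range is refused whole. "gripper" is the opening, from 0 (shut) to 1 (fully open), set as the call begins (left out, the last holds). The fingers move at their own pace and stop on an object; "force" is the grip in N (left out, the last holds). Time passes only in rows, so rows that repeat a pose let the fingers close. It gives the time, the measured TCP pose, the force, the opening and the grip force at its end, in the units of the state.
- robot.observe(): the state, without advancing time (a new reading comes with each control period).
- vision.camera(name): name is "scene" or "top" or "wrist"; returns the picture (400x640x3 uint8, red, green, blue); there is no depth.
- vision.camera_model(name): a dict with "fx", "fy", "cx", "cy" (pixels), "k1" (the pictures are not rectified: a ray, as slopes to the right and down, at radius r is drawn at 1 + k1 r^2 times it, then the intrinsics apply), "camera_from_world" (4x4, takes a point from world to camera coordinates); the wrist camera has in their place "T_tool_cam" (4x4, takes a point from camera to tool coordinates, whose origin is the TCP and whose axes are the flange's). Camera axes: x right, y down, z forward; pixel columns grow to the right and rows downward; lengths in mm; the calibration is good to about 2 mm. A picture is of the moment at which its call begins: read the wrist's pose just before it. camera_model takes no time and is no camera call.
- workorder.hand_in(): hands the job in; it is judged then, once.
The state is a dict: "time_s": time; "joints": joint angles; "qvel": joint speeds; "tau": joint torques, N m; "tcp_pos": TCP position; "ee_rot": TCP orientation; "ft_force": force on the tool from outside, world axes, zero at the start; "ft_torque": the same for the moment, N m; "width": finger opening in mm; "finger_force": force on a finger pad.
Only numpy, scipy, OpenCV 4.12 (cv2) and the standard library are available. Lean on these libraries where they do the work, as an engineer would, in place of code of your own. Each camera call takes 0.05 s, during which the arm holds its last target. There are 200 camera calls.

## Task

Swing the red folding handle of the drying lift's crank out until it stands up, and wind the hook bar fully down. Then hang every blue basket by its carrying handle on a hook of its own, wind the loaded bar back up as far as it goes with the handle still swung out, and finally fold the handle flat again. Leave the other things on the bench where they are.

Things in the scene. Friction and masses are not known exactly. Their poses are not given: they have to be found in the camera images.
- drylift: green bench lift for drying washed parts, bolted down; position and yaw (within 0.1 rad) vary. Origin on the bench under it; x away from the robot, y to the robot's left. Aluminium drip tray under the hooks (150 in x, 450 in y, top 10 above the bench); at its right end a green gear case (100 x 100 x 85 high) with the crank on top, its axis 210 right of hook0.
- lift (a joint): height of the yellow hook bar in m: 0 = fully down (bottom stop, the loading height), 0.075 = fully up (top stop). Driven by the crank only, 8 mm per rad (50 mm per turn); it stays where it is left. Starts partly raised.
- crank (a joint): angle of the crank arm about its vertical axis, rad: 0 = bottom stop (arm points to +y of drylift), 9.42 (1.5 turns) = top stop (arm points to -y of drylift). Grows, and raises the bar, when turned clockwise seen from above. Friction about 0.17 N m, up to 0.3 with load; stays where it is left.
- handle (a joint): fold angle of the red crank handle in rad: 0 = folded flat, lying over the arm with its free end at the crank axis; 1.571 = swung out, standing straight up from the end of the arm (a stop there). Light friction (0.09 N m); it stays at any angle.
- crank_axis (a point): point on the vertical crank axis at the height of the handle pin (127 above the bench)
- handle_pin (a point): the horizontal pin on which the handle folds, on the end of the crank arm, 85 from the crank axis. The pin's line is tangential (square to the arm). The arm is a steel bar 13 wide, 10 thick, its top 16 below this point.
- handle_grip (a point): point on the centre line of the round red handle (22 dia; red from 16 to 85 from the pin), 63 from the pin. Folded, it is 22 from the crank axis with only the 13 wide arm below it, so it can be pinched from above, across; pinched with about 12 N it pivots between the pads as it swings up. The red sleeve spins freely about the handle's own length, so it can be held while cranking.
- hook0 (a point): right (seen from the robot) of the three double hooks, 140 apart: point where the middle of a basket's handle bar rests when hung; 150 above the bench with the lift down, rises with it. Each hook is two 8 dia prongs, 30 either side of this point, that run from the yellow bar (14 dia, 55 behind) towards the robot, dip under this point and turn up to tips 28 nearer the robot, 19 higher.
- hook1 (a point): middle (seen from the robot) of the three double hooks, 140 apart: point where the middle of a basket's handle bar rests when hung; 150 above the bench with the lift down, rises with it. Built as hook0; fingers fit between its two prongs.
- hook2 (a point): left (seen from the robot) of the three double hooks, 140 apart: point where the middle of a basket's handle bar rests when hung; 150 above the bench with the lift down, rises with it. Built as hook0; fingers fit between its two prongs.
- basket_a: blue open steel basket of washed parts, 70 (its x) x 100 (its y) x 50 high, 0.25 kg, with a rigid arched carrying handle over it. Origin at the centre of the underside, z up. May be absent.
- basket_a_bail (a point): middle of the basket's handle: a black round bar 12 dia along the basket's y, 125 above its underside, between two 8 dia steel uprights 52 either side. The same either way round.
- basket_b: blue open steel basket of washed parts, 70 (its x) x 100 (its y) x 50 high, 0.25 kg, with a rigid arched carrying handle over it. Origin at the centre of the underside, z up. May be absent.
- basket_b_bail (a point): middle of the basket's handle: a black round bar 12 dia along the basket's y, 125 above its underside, between two 8 dia steel uprights 52 either side. The same either way round.
- basket_c: blue open steel basket of washed parts, 70 (its x) x 100 (its y) x 50 high, 0.25 kg, with a rigid arched carrying handle over it. Origin at the centre of the underside, z up. May be absent.
- basket_c_bail (a point): middle of the basket's handle: a black round bar 12 dia along the basket's y, 125 above its underside, between two 8 dia steel uprights 52 either side. The same either way round.
- hammer: bystander, leave alone: claw-type hammer lying on the bench
- wrench: bystander, leave alone: steel wrench lying on the bench
- oilcan: bystander, leave alone: red can, 60 dia x 110
- boltcup: bystander, leave alone: open steel cup, 70 dia x 60
- brush: bystander, leave alone: brush lying on the bench
- flywheel: bystander, leave alone: dark steel ring lying flat, 110 dia x 18
- shaft: bystander, leave alone: steel bar lying, 32 dia x 150
Mind the look-alikes: they are no part of the job. What is shaped like the basket_a but turquoise is not meant. Leave any yellow look-alike of the basket_b alone.

How it is judged (in metres and radians):
On the way, in this order (a step that is already met when the one before it is completed fails the run):
1. with the handle swung out, the hook bar is wound fully down (lift below 6 mm) (value of joint lift below 0.006 m and value of joint handle above 1.2 rad), for 0.2 s.
2. every basket hangs on a hook while the bar is down (((x of basket_a_bail in the frame of hook0 between -0.02 and 0.02 m and y of basket_a_bail in the frame of hook0 between -0.035 and 0.035 m and z of basket_a_bail in the frame of hook0 between -0.009 and 0.016 m) or (x of basket_a_bail in the frame of hook1 between -0.02 and 0.02 m and y of basket_a_bail in the frame of hook1 between -0.035 and 0.035 m and z of basket_a_bail in the frame of hook1 between -0.009 and 0.016 m) or (x of basket_a_bail in the frame of hook2 between -0.02 and 0.02 m and y of basket_a_bail in the frame of hook2 between -0.035 and 0.035 m and z of basket_a_bail in the frame of hook2 between -0.009 and 0.016 m)) and angle between each of basket_a, basket_b, basket_c's own z axis and vertical below 0.3 rad and ((x of basket_b_bail in the frame of hook0 between -0.02 and 0.02 m and y of basket_b_bail in the frame of hook0 between -0.035 and 0.035 m and z of basket_b_bail in the frame of hook0 between -0.009 and 0.016 m) or (x of basket_b_bail in the frame of hook1 between -0.02 and 0.02 m and y of basket_b_bail in the frame of hook1 between -0.035 and 0.035 m and z of basket_b_bail in the frame of hook1 between -0.009 and 0.016 m) or (x of basket_b_bail in the frame of hook2 between -0.02 and 0.02 m and y of basket_b_bail in the frame of hook2 between -0.035 and 0.035 m and z of basket_b_bail in the frame of hook2 between -0.009 and 0.016 m)) and ((x of basket_c_bail in the frame of hook0 between -0.02 and 0.02 m and y of basket_c_bail in the frame of hook0 between -0.035 and 0.035 m and z of basket_c_bail in the frame of hook0 between -0.009 and 0.016 m) or (x of basket_c_bail in the frame of hook1 between -0.02 and 0.02 m and y of basket_c_bail in the frame of hook1 between -0.035 and 0.035 m and z of basket_c_bail in the frame of hook1 between -0.009 and 0.016 m) or (x of basket_c_bail in the frame of hook2 between -0.02 and 0.02 m and y of basket_c_bail in the frame of hook2 between -0.035 and 0.035 m and z of basket_c_bail in the frame of hook2 between -0.009 and 0.016 m)) and value of joint lift below 0.012 m), for 0.2 s.
3. with the handle swung out, the bar is wound fully up (lift above 70 mm) (value of joint lift above 0.07 m and value of joint handle above 1.2 rad), for 0.2 s.
At the end, for the whole second after the job is handed in: Every basket present hangs upright (within 0.3 rad) and still on a hook, the middle of its handle within 20 mm fore and aft, 35 mm sideways and 9 mm below to 16 mm above the hook's rest point; the bar is up (lift above 69 mm); the crank handle is folded (below 0.2 rad) (((x of basket_a_bail in the frame of hook0 between -0.02 and 0.02 m and y of basket_a_bail in the frame of hook0 between -0.035 and 0.035 m and z of basket_a_bail in the frame of hook0 between -0.009 and 0.016 m) or (x of basket_a_bail in the frame of hook1 between -0.02 and 0.02 m and y of basket_a_bail in the frame of hook1 between -0.035 and 0.035 m and z of basket_a_bail in the frame of hook1 between -0.009 and 0.016 m) or (x of basket_a_bail in the frame of hook2 between -0.02 and 0.02 m and y of basket_a_bail in the frame of hook2 between -0.035 and 0.035 m and z of basket_a_bail in the frame of hook2 between -0.009 and 0.016 m)) and angle between each of basket_a, basket_b, basket_c's own z axis and vertical below 0.3 rad and ((x of basket_b_bail in the frame of hook0 between -0.02 and 0.02 m and y of basket_b_bail in the frame of hook0 between -0.035 and 0.035 m and z of basket_b_bail in the frame of hook0 between -0.009 and 0.016 m) or (x of basket_b_bail in the frame of hook1 between -0.02 and 0.02 m and y of basket_b_bail in the frame of hook1 between -0.035 and 0.035 m and z of basket_b_bail in the frame of hook1 between -0.009 and 0.016 m) or (x of basket_b_bail in the frame of hook2 between -0.02 and 0.02 m and y of basket_b_bail in the frame of hook2 between -0.035 and 0.035 m and z of basket_b_bail in the frame of hook2 between -0.009 and 0.016 m)) and ((x of basket_c_bail in the frame of hook0 between -0.02 and 0.02 m and y of basket_c_bail in the frame of hook0 between -0.035 and 0.035 m and z of basket_c_bail in the frame of hook0 between -0.009 and 0.016 m) or (x of basket_c_bail in the frame of hook1 between -0.02 and 0.02 m and y of basket_c_bail in the frame of hook1 between -0.035 and 0.035 m and z of basket_c_bail in the frame of hook1 between -0.009 and 0.016 m) or (x of basket_c_bail in the frame of hook2 between -0.02 and 0.02 m and y of basket_c_bail in the frame of hook2 between -0.035 and 0.035 m and z of basket_c_bail in the frame of hook2 between -0.009 and 0.016 m)) and linear speed of each of basket_a, basket_b, basket_c below 0.05 m/s and value of joint lift above 0.069 m and value of joint handle below 0.2 rad); the robot touches nothing.
It fails at once if something else on the bench (hammer, wrench, can, cup, brush, ring or bar) was moved more than 50 mm (distance of any of hammer, wrench, oilcan, boltcup, brush, flywheel, shaft from where it was at the start of the episode above 0.05 m).
Of basket_a, basket_b, basket_c only 2 to 3 are there at a start; the rules pass over those that are not, and their reading is None.
At some moment in a run one of basket_a, basket_b, basket_c may be knocked a few centimetres aside while the robot is not near it.
Once in a run the grip may slacken for a moment while it holds something.
It also fails if it takes over 208 s, if anything falls off the work surface, if the arm or the gripper's body presses on something with over 40 N, if the wrist force passes 120 N, or if a joint passes its speed limit or range.

## Working session

There is one attempt and no reset: what is moved stays moved. The work goes in short steps, Python scripts to look and compute and a tool call to move; the robot and the scene stay as the last step left them, time stands still between calls to the robot, and variables do not carry over. Pictures are saved under pics/ and viewed, at most 14 in all, crops included, and the job is handed in when it is done.

Besides the shell and the picture viewer there is one more tool, called after "Emit:" as a command line: name --argument value ..., lists and objects as JSON in quotes. send_rows: Moves the arm, as the interface text tells. Its arguments: {"type":"object","properties":{"steps":{"type":"array"},"gripper":{"type":"number"},"force":{"type":"number"}},"required":["steps"]}

```bash
mkdir -p pics
cat > h.py <<'E'
import numpy as np, cv2
from scipy.spatial.transform import Rotation as R
from rig import robot, vision, workorder
def toolpose(s=None):
    s=s or robot.observe()
    T=np.eye(4);T[:3,:3]=R.from_euler('xyz',s['ee_rot'],degrees=True).as_matrix();T[:3,3]=s['tcp_pos'];return T
def cam(name):
    s=robot.observe();m=vision.camera_model(name)
    if name=='wrist': W=toolpose(s)@np.array(m['T_tool_cam'])
    else: W=np.linalg.inv(np.array(m['camera_from_world']))
    K=np.array([[m['fx'],0,m['cx']],[0,m['fy'],m['cy']],[0,0,1]]);D=np.array([m['k1'],0,0,0,0.])
    return W,K,D
def ray(c,uv):
    W,K,D=c;x=np.array([(uv[0]-K[0,2])/K[0,0],(uv[1]-K[1,2])/K[1,1]]);y=x.copy()
    for _ in range(30): y=x/(1+D[0]*(y@y))
    return W[:3,3],W[:3,:3]@np.array([y[0],y[1],1.])
def onz(c,uv,z):
    o,d=ray(c,uv);return o+d*(z-o[2])/d[2]
def proj(c,p):
    W,K,D=c;q=np.linalg.inv(W)@np.append(p,1.);x=q[:2]/q[2];x=x*(1+D[0]*(x@x))
    return K[:2,:2]@x+K[:2,2]
def tri(c1,a,c2,b):
    o1,d1=ray(c1,a);o2,d2=ray(c2,b)
    t=np.linalg.lstsq(np.array([d1,-d2]).T,o2-o1,rcond=None)[0]
    p,q=o1+t[0]*d1,o2+t[1]*d2;return (p+q)/2,np.linalg.norm(p-q)
def save(name,fn,crop=None,sc=1):
    im=vision.camera(name)
    cv2.imwrite('pics/'+fn+'_raw.png',im[:,:,::-1])
    if crop: im=im[crop[1]:crop[3],crop[0]:crop[2]]
    im=cv2.resize(im,None,fx=sc,fy=sc,interpolation=cv2.INTER_CUBIC)
    cv2.imwrite('pics/'+fn+'.png',im[:,:,::-1])
def go(p):  # delta world -> tool dp (m)
    T=toolpose();return np.round(T[:3,:3].T@(np.array(p)-T[:3,3])/1000,4)
E
python3 - <<'E'
from h import *
for n in('scene','top'): save(n,n+'1',None,1.25); c=cam(n); print(n,c[0].round(2).tolist(),c[1][0,0],c[2][0])
print(vision.camera_model('wrist'))
print(robot.observe())
E
```

```text
scene [[-0.06, 0.7, -0.71, 1344.3], [1.0, 0.03, -0.05, 141.65], [-0.01, -0.71, -0.7, 1006.06], [0.0, 0.0, 0.0, 1.0]] 364.13660436431826 -0.04746946251449448
top [[0.02, -1.0, 0.1, 336.51], [-1.0, -0.02, 0.01, 58.83], [-0.0, -0.1, -1.0, 1282.06], [0.0, 0.0, 0.0, 1.0]] 368.46833387737314 -0.00015795189542551898
{'fx': 324.73562825011635, 'fy': 324.73562825011635, 'cx': 316.43700431329546, 'cy': 198.75632670220077, 'k1': -0.018649881889421023, 'T_tool_cam': array([[-7.10976970e-04, -9.58996836e-01, -2.83415885e-01,
         7.86688454e+01],
       [ 9.99999741e-01, -7.13235225e-04, -9.52185918e-05,
         9.03779864e-01],
       [-1.10827864e-04, -2.83415879e-01,  9.58997095e-01,
        -1.62797338e+02],
       [ 0.00000000e+00,  0.00000000e+00,  0.00000000e+00,
         1.00000000e+00]])}
{'time_s': 0.1, 'joints': array([-69.43721419,  18.43517592,  -4.01590789,  83.16882537,
         1.29370013,  78.54044433,  -3.25924218]), 'qvel': array([-0.02505351, -0.13807398,  0.00772958, -0.13481491, -0.01637771,
       -0.09726595, -0.06653873]), 'tau': array([-4.84944776e-04, -4.92575741e+01, -4.06102818e-01, -3.13399994e+01,
       -6.42752834e-02,  3.94584797e-02,  6.63471087e-05]), 'tcp_pos': array([219.56411723, 611.26136515, 221.55880317]), 'ee_rot': array([-1.79900716e+02,  4.08891361e-03,  1.60247688e+02]), 'ft_force': array([ 0.42048583, -0.23335771, -1.18029376]), 'ft_torque': array([ 0.07305272,  0.01446347, -0.00603516]), 'finger_force': 0.0, 'width': 87.13870309020571}
```

View pics/scene1.png

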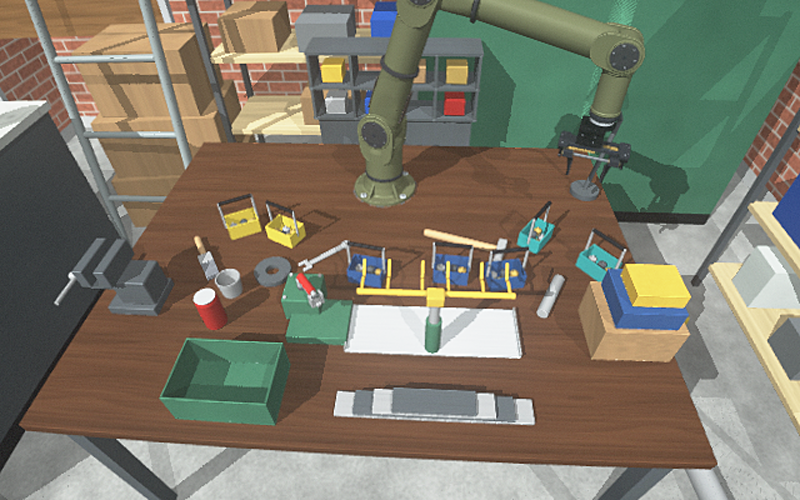

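View pics/top1.png

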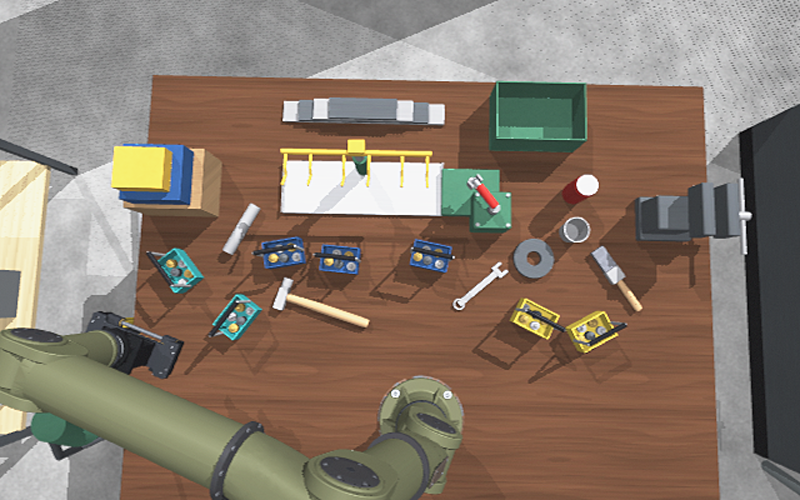

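Run:
```python
import cv2,numpy as np
a=cv2.imread('pics/top1_raw.png')[110:225,195:425]; b=cv2.imread('pics/scene1_raw.png')[165:265,215:445]
f=lambda i:cv2.resize(i,None,fx=3.2,fy=3.2,interpolation=cv2.INTER_CUBIC)
o=np.vstack([f(a)[:300],f(b)[:300]]) if 0 else None
cv2.imwrite('pics/c1.png',cv2.resize(cv2.imread('pics/top1_raw.png')[110:230,195:425],None,fx=3.4,fy=3.4,interpolation=cv2.INTER_CUBIC))
cv2.imwrite('pics/c2.png',cv2.resize(cv2.imread('pics/scene1_raw.png')[180:300,215:445],None,fx=3.4,fy=3.4,interpolation=cv2.INTER_CUBIC))
```

```text
(no output)
```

View pics/c1.png

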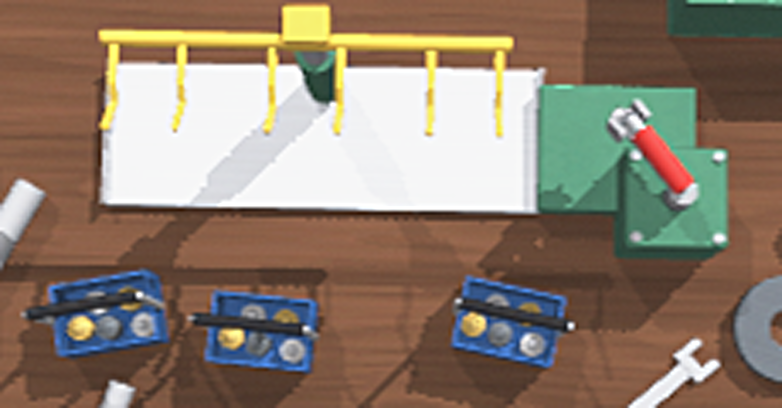

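View pics/c2.png

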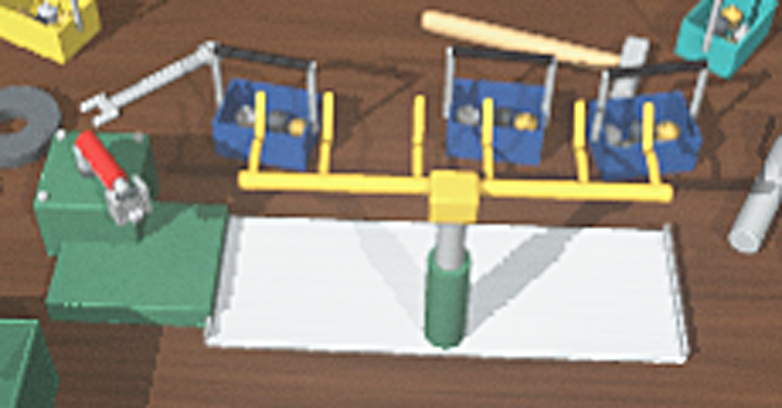

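Run:
```python
from h import *
ct,cs=cam('top'),cam('scene')
T=lambda p:(p[0]/3.4+195,p[1]/3.4+110); S=lambda p:(p[0]/3.4+215,p[1]/3.4+180)
P={'bailR':[((458,302),(313,64)),((572,326),(213,48))],'bailM':[((192,318),(553,59)),((312,330),(450,50))],'bailL':[((27,313),(705,67)),((140,296),(602,75))],
'pin,free':[((628,122),(130,203)),((683,192),(85,145))],'bar':[((103,37),(668,192)),((510,43),(245,180))],
'tips':list(zip([(105,128),(177,128),(267,130),(338,130),(430,132),(499,133)],[(648,107),(580,105),(489,102),(419,100),(327,97),(261,97)]))}
for k,v in P.items():
  print(k)
  for a,b in v:
    p,e=tri(ct,T(a),cs,S(b));print(p.round(0),round(e,1), onz(ct,T(a),131)[:2].round() if 'bail' in k else '')
print('tray',[onz(ct,T(a),10)[:2].round() for a in[(112,63),(101,205),(537,212),(545,70)]])
print('bolts',[onz(ct,T(a),88)[:2].round() for a in[(635,157),(718,157),(718,239),(635,237)]],[onz(cs,S(a),88)[:2].round() for a in[(41,195),(59,135),(151,138)]])
```

```text
bailR
[450.  37. 125.] 4.9 [449.  34.]
[430. -69. 125.] 5.6 [430. -71.]
bailM
[429. 282. 123.] 2.4 [429. 279.]
[421. 174. 123.] 9.2 [420. 168.]
bailL
[431. 437. 120.] 2.4 [430. 432.]
[449. 331. 122.] 1.2 [448. 328.]
pin,free
[ 627. -121.  111.] 5.8 
[ 560. -175.  114.] 1.5 
bar
[670. 356. 205.] 3.0 
[672.  -2. 204.] 7.0 
tips
[585. 346. 219.] 2.9 
[586. 285. 219.] 5.8 
[586. 206. 219.] 4.2 
[587. 145. 220.] 4.1 
[587.  65. 220.] 2.4 
[588.   6. 219.] 3.3 
tray [array([702., 397.]), array([553., 401.]), array([556., -47.]), array([705., -53.])]
bolts [array([ 599., -135.]), array([ 600., -215.]), array([ 520., -215.]), array([ 520., -136.])] [array([ 603., -213.]), array([ 525., -213.]), array([ 525., -119.])]
```

```bash
cat >> h.py <<'E'
def plan(wps):
    """wps: list of (x,y,z,yaw) from the present pose, tool down; prints one (dp,rz) per 5-row call"""
    T=toolpose(); p=T[:3,3]; yaw=robot.observe()['ee_rot'][2]
    for w in wps:
        q=np.array(w[:3],float); dy=(w[3]-yaw+180)%360-180
        n=max(1,int(np.ceil(max(np.linalg.norm(q-p)/195,abs(dy)/34))))
        for i in range(n):
            Rt=R.from_euler('xyz',[180,0,yaw],degrees=True).as_matrix()
            print('dp',(Rt.T@((q-p)/n)/1000).round(4).tolist(),'rz',round(-dy/n,2)); yaw+=dy/n
            if i==n-1: p=q
E
python3 - <<'E'
from h import *
c=cam('top')
im=cv2.cvtColor(cv2.imread('pics/top1_raw.png'),cv2.COLOR_BGR2HSV)
m=(cv2.inRange(im,(0,150,90),(8,255,255))|cv2.inRange(im,(172,150,90),(180,255,255)))
m[:, :370]=0;m[:,410:]=0
pts=np.argwhere(m)[:,::-1]
w=np.array([onz(c,p,127) for p in pts])[:,:2];mu=w.mean(0);u=np.linalg.svd(w-mu)[2][0];print(len(w),mu,u,np.ptp((w-mu)@u))
plan([(400,225,330,100),(577,-161,330,39),(577,-161,200,39)])
E
```

```text
139 [ 589.9811611  -152.84347067] [-0.77162941 -0.63607236] 67.1196203741957
dp [-0.1001, -0.1009, -0.0361] rz 20.08
dp [-0.1287, -0.0603, -0.0361] rz 20.08
dp [-0.1416, -0.0125, -0.0361] rz 20.08
dp [-0.137, 0.0358, 0.0] rz 20.33
dp [-0.116, 0.0811, 0.0] rz 20.33
dp [-0.0806, 0.1164, 0.0] rz 20.33
dp [-0.0, -0.0, 0.13] rz -0.0
```

Emit:
send_rows --steps '[{"dp": [-0.02, -0.02, -0.036], "delta_rot": [0, 0, 4]}, {"dp": [-0.04, -0.04, -0.036], "delta_rot": [0, 0, 8]}, {"dp": [-0.06, -0.06, -0.036], "delta_rot": [0, 0, 12]}, {"dp": [-0.08, -0.08, -0.036], "delta_rot": [0, 0, 16]}, {"dp": [-0.1, -0.1, -0.036], "delta_rot": [0, 0, 20]}]' --gripper 0.6

```text
time_s: 0.52
tcp_pos: [280.4, 482.4, 258.3]
ee_rot: [-180.0, 0.0, 140.1]
ft_force: [0.3, -0.3, -0.0]
width: 61.3
finger_force: 0.0
```

Emit:
send_rows --steps '[{"dp": [-0.026, -0.012, -0.036], "delta_rot": [0, 0, 4]}, {"dp": [-0.052, -0.024, -0.036], "delta_rot": [0, 0, 8]}, {"dp": [-0.077, -0.036, -0.036], "delta_rot": [0, 0, 12]}, {"dp": [-0.103, -0.048, -0.036], "delta_rot": [0, 0, 16]}, {"dp": [-0.129, -0.06, -0.036], "delta_rot": [0, 0, 20]}]'

```text
time_s: 0.93
tcp_pos: [341.1, 353.7, 294.4]
ee_rot: [-180.0, -0.0, 120.1]
ft_force: [0.6, -0.9, -0.1]
width: 52.3
finger_force: 0.0
```

Emit:
send_rows --steps '[{"dp": [-0.028, -0.002, -0.036], "delta_rot": [0, 0, 4]}, {"dp": [-0.057, -0.005, -0.036], "delta_rot": [0, 0, 8]}, {"dp": [-0.085, -0.007, -0.036], "delta_rot": [0, 0, 12]}, {"dp": [-0.113, -0.01, -0.036], "delta_rot": [0, 0, 16]}, {"dp": [-0.142, -0.012, -0.036], "delta_rot": [0, 0, 20]}]'

```text
time_s: 1.35
tcp_pos: [402.1, 225.1, 330.5]
ee_rot: [-180.0, -0.0, 100.1]
ft_force: [0.9, 0.9, 0.1]
width: 52.4
finger_force: 0.0
```

Emit:
send_rows --steps '[{"dp": [-0.027, 0.007, 0], "delta_rot": [0, 0, 4]}, {"dp": [-0.055, 0.014, 0], "delta_rot": [0, 0, 8]}, {"dp": [-0.082, 0.021, 0], "delta_rot": [0, 0, 12]}, {"dp": [-0.11, 0.029, 0], "delta_rot": [0, 0, 16]}, {"dp": [-0.137, 0.036, 0], "delta_rot": [0, 0, 20]}]'

```text
time_s: 1.77
tcp_pos: [462.0, 96.5, 330.3]
ee_rot: [-180.0, 0.0, 80.0]
ft_force: [0.9, -0.4, -0.7]
width: 52.3
finger_force: 0.0
```

Emit:
send_rows --steps '[{"dp": [-0.023, 0.016, 0], "delta_rot": [0, 0, 4]}, {"dp": [-0.046, 0.032, 0], "delta_rot": [0, 0, 8]}, {"dp": [-0.07, 0.049, 0], "delta_rot": [0, 0, 12]}, {"dp": [-0.093, 0.065, 0], "delta_rot": [0, 0, 16]}, {"dp": [-0.116, 0.081, 0], "delta_rot": [0, 0, 20]}]'

```text
time_s: 2.18
tcp_pos: [522.1, -31.4, 330.3]
ee_rot: [-180.0, 0.0, 60.0]
ft_force: [0.5, 0.3, -0.3]
width: 52.2
finger_force: 0.0
```

Emit:
send_rows --steps '[{"dp": [-0.016, 0.023, 0], "delta_rot": [0, 0, 4]}, {"dp": [-0.032, 0.046, 0], "delta_rot": [0, 0, 8]}, {"dp": [-0.048, 0.07, 0], "delta_rot": [0, 0, 12]}, {"dp": [-0.064, 0.093, 0], "delta_rot": [0, 0, 16]}, {"dp": [-0.08, 0.116, 0], "delta_rot": [0, 0, 20.3]}]'

```text
time_s: 2.6
tcp_pos: [583.3, -158.1, 330.2]
ee_rot: [-180.0, 0.0, 39.8]
ft_force: [0.5, -0.5, 0.2]
width: 52.3
finger_force: 0.0
```

Run:
```python
from h import *
c=cam('wrist'); save('wrist','w1')
im=cv2.cvtColor(cv2.imread('pics/w1_raw.png'),cv2.COLOR_BGR2HSV)
m=(cv2.inRange(im,(0,150,70),(8,255,255))|cv2.inRange(im,(172,150,70),(180,255,255)))
n,l,st,ce=cv2.connectedComponentsWithStats(m);k=1+np.argmax(st[1:,4]);print(st[k])
pts=np.argwhere(l==k)[:,::-1]
w=np.array([onz(c,p,127) for p in pts])[:,:2];mu=w.mean(0);u=np.linalg.svd(w-mu)[2][0];print(mu,u,np.ptp((w-mu)@u),np.ptp((w-mu)@[u[1],-u[0]]))
u=-u if u[0]<0 else u
ax=mu-34.5*u;print('axis',ax,'grip',ax+22*u, np.degrees(np.arctan2(u[1],u[0])))
```

```text
[ 310  138   22   60 1081]
[ 590.59377115 -155.14936373] [-0.79383349 -0.60813517] 68.67604493942585 22.73562260645791
axis [ 563.2065157  -176.13002718] grip [ 580.67085251 -162.75105339] 37.454785592528836
```

View pics/w1.png

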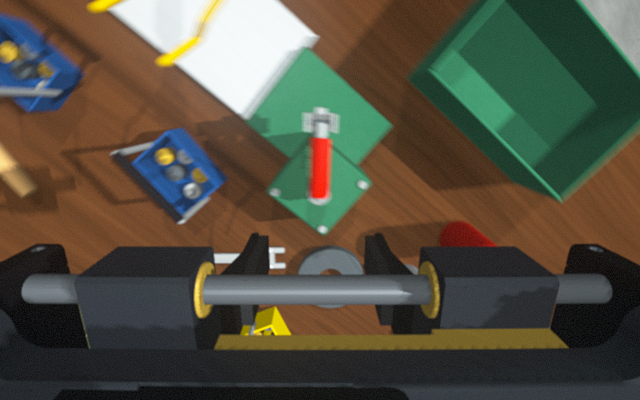

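Emit:
send_rows --steps '[{"dp": [-0.005, 0.001, 0.035], "delta_rot": [0, 0, 1.3]}, {"dp": [-0.005, 0.001, 0.07], "delta_rot": [0, 0, 1.3]}, {"dp": [-0.005, 0.001, 0.1], "delta_rot": [0, 0, 1.3]}, {"dp": [-0.005, 0.001, 0.13], "delta_rot": [0, 0, 1.3]}, {"dp": [-0.005, 0.001, 0.16], "delta_rot": [0, 0, 1.3]}]'

```text
time_s: 3.07
tcp_pos: [579.2, -160.6, 168.8]
ee_rot: [-180.0, 0.0, 38.7]
ft_force: [1.1, -0.5, 0.2]
width: 52.5
finger_force: 0.0
```

Emit:
send_rows --steps '[{"dp": [0, 0, 0.015], "delta_rot": [0, 0, 0]}, {"dp": [0, 0, 0.03], "delta_rot": [0, 0, 0]}, {"dp": [0, 0, 0.045], "delta_rot": [0, 0, 0]}, {"dp": [0, 0, 0.06], "delta_rot": [0, 0, 0]}, {"dp": [0, 0, 0.06], "delta_rot": [0, 0, 0]}]'

```text
time_s: 3.48
tcp_pos: [577.3, -159.9, 107.1]
ee_rot: [-179.7, 0.2, 38.7]
ft_force: [-0.4, 0.1, 0.0]
width: 52.0
finger_force: 0.0
```

Emit:
send_rows --steps '[{"dp": [0, 0, 0], "delta_rot": [0, 0, 0]}, {"dp": [0, 0, 0], "delta_rot": [0, 0, 0]}, {"dp": [0, 0, 0], "delta_rot": [0, 0, 0]}, {"dp": [0, 0, 0], "delta_rot": [0, 0, 0]}, {"dp": [0, 0, 0], "delta_rot": [0, 0, 0]}]' --gripper 0 --force 12

```text
time_s: 3.9
tcp_pos: [580.3, -161.0, 111.4]
ee_rot: [179.9, -0.1, 38.7]
ft_force: [-0.1, 1.2, 0.2]
width: 26.8
finger_force: 0.0
```

Emit:
send_rows --steps '[{"dp": [0, 0, 0], "delta_rot": [0, 0, 0]}, {"dp": [0, 0, 0], "delta_rot": [0, 0, 0]}, {"dp": [0, 0, 0], "delta_rot": [0, 0, 0]}]'

```text
time_s: 4.15
tcp_pos: [580.0, -160.8, 111.0]
ee_rot: [-180.0, -0.0, 38.7]
ft_force: [0.0, 1.0, 2.2]
width: 21.7
finger_force: 12.0
```

Emit:
send_rows --steps '[{"dp": [0.0008, 0, -0.01], "delta_rot": [0, 0, 0]}, {"dp": [0.003, 0, -0.0195], "delta_rot": [0, 0, 0]}, {"dp": [0.007, 0, -0.0285], "delta_rot": [0, 0, 0]}, {"dp": [0.012, 0, -0.037], "delta_rot": [0, 0, 0]}, {"dp": [0.0185, 0, -0.0445], "delta_rot": [0, 0, 0]}]'

```text
time_s: 4.57
tcp_pos: [593.5, -149.6, 155.9]
ee_rot: [-179.9, 0.1, 38.6]
ft_force: [-3.9, -1.3, -2.3]
width: 21.4
finger_force: 12.0
```

Emit:
send_rows --steps '[{"dp": [0.0075, 0, -0.0065], "delta_rot": [0, 0, 0]}, {"dp": [0.016, 0, -0.0115], "delta_rot": [0, 0, 0]}, {"dp": [0.025, 0, -0.0155], "delta_rot": [0, 0, 0]}, {"dp": [0.0345, 0, -0.0175], "delta_rot": [0, 0, 0]}, {"dp": [0.046, 0, -0.0185], "delta_rot": [0, 0, 0]}]'

```text
time_s: 4.98
tcp_pos: [630.6, -120.8, 175.2]
ee_rot: [180.0, 0.0, 38.6]
ft_force: [-3.6, -0.3, 2.7]
width: 21.4
finger_force: 12.0
```

Emit:
send_rows --steps '[{"dp": [0, 0, 0], "delta_rot": [0, 0, 0]}, {"dp": [0, 0, 0], "delta_rot": [0, 0, 0]}]'

```text
time_s: 5.15
tcp_pos: [632.5, -119.1, 175.2]
ee_rot: [179.9, -0.2, 38.8]
ft_force: [-0.5, 2.2, 5.0]
width: 21.4
finger_force: 12.0
```

Run:
```python
from h import *
save('scene','s2',(190,130,350,250),4)
```

```text
(no output)
```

View pics/s2.png

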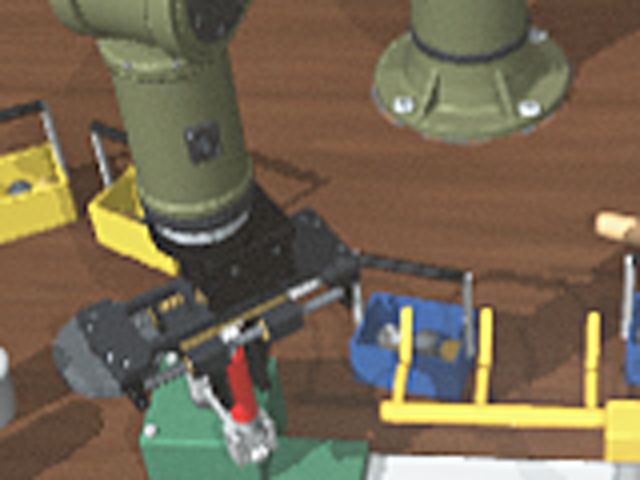

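Emit:
send_rows --steps '[{"dp": [-0.0019, -0.0177, 0], "delta_rot": [0, 0, 0]}, {"dp": [-0.0073, -0.0346, 0], "delta_rot": [0, 0, 0]}, {"dp": [-0.0162, -0.05, 0], "delta_rot": [0, 0, 0]}, {"dp": [-0.0281, -0.0632, 0], "delta_rot": [0, 0, 0]}, {"dp": [-0.0425, -0.0736, 0], "delta_rot": [0, 0, 0]}]'

```text
time_s: 5.62
tcp_pos: [552.9, -88.1, 174.9]
ee_rot: [179.8, -0.3, 38.8]
ft_force: [2.6, 0.9, 4.4]
width: 21.7
finger_force: 12.1
```

Emit:
send_rows --steps '[{"dp": [-0.0162, -0.0072, 0], "delta_rot": [0, 0, 0]}, {"dp": [-0.0336, -0.0109, 0], "delta_rot": [0, 0, 0]}, {"dp": [-0.0514, -0.0109, 0], "delta_rot": [0, 0, 0]}, {"dp": [-0.0688, -0.0072, 0], "delta_rot": [0, 0, 0]}, {"dp": [-0.085, 0, 0], "delta_rot": [0, 0, 0]}]'

```text
time_s: 6.03
tcp_pos: [486.9, -143.4, 175.0]
ee_rot: [179.7, -0.4, 38.7]
ft_force: [9.6, -0.8, -0.9]
width: 21.4
finger_force: 12.0
```

Emit:
send_rows --steps '[{"dp": [-0.0144, 0.0104, 0], "delta_rot": [0, 0, 0]}, {"dp": [-0.0263, 0.0236, 0], "delta_rot": [0, 0, 0]}, {"dp": [-0.0352, 0.039, 0], "delta_rot": [0, 0, 0]}, {"dp": [-0.0406, 0.0559, 0], "delta_rot": [0, 0, 0]}, {"dp": [-0.0425, 0.0736, 0], "delta_rot": [0, 0, 0]}]'

```text
time_s: 6.45
tcp_pos: [501.3, -224.6, 175.0]
ee_rot: [179.9, -0.6, 38.8]
ft_force: [6.6, 9.3, 3.5]
width: 21.7
finger_force: 12.0
```

Emit:
send_rows --steps '[{"dp": [0.0019, 0.0177, 0], "delta_rot": [0, 0, 0]}, {"dp": [0.0073, 0.0346, 0], "delta_rot": [0, 0, 0]}, {"dp": [0.0162, 0.05, 0], "delta_rot": [0, 0, 0]}, {"dp": [0.0281, 0.0632, 0], "delta_rot": [0, 0, 0]}, {"dp": [0.0425, 0.0736, 0], "delta_rot": [0, 0, 0]}]'

```text
time_s: 6.87
tcp_pos: [577.8, -255.6, 174.8]
ee_rot: [-179.8, -0.2, 38.7]
ft_force: [-3.5, 8.4, 11.2]
width: 21.4
finger_force: 12.0
```

Emit:
send_rows --steps '[{"dp": [0.0162, 0.0072, 0], "delta_rot": [0, 0, 0]}, {"dp": [0.0336, 0.0109, 0], "delta_rot": [0, 0, 0]}, {"dp": [0.0514, 0.0109, 0], "delta_rot": [0, 0, 0]}, {"dp": [0.0688, 0.0072, 0], "delta_rot": [0, 0, 0]}, {"dp": [0.085, 0, 0], "delta_rot": [0, 0, 0]}]'

```text
time_s: 7.28
tcp_pos: [644.0, -208.1, 175.1]
ee_rot: [179.7, 0.0, 38.5]
ft_force: [1.3, -3.2, 3.6]
width: 21.9
finger_force: 12.0
```

Emit:
send_rows --steps '[{"dp": [0.0144, -0.0104, 0], "delta_rot": [0, 0, 0]}, {"dp": [0.0263, -0.0236, 0], "delta_rot": [0, 0, 0]}, {"dp": [0.0352, -0.039, 0], "delta_rot": [0, 0, 0]}, {"dp": [0.0406, -0.0559, 0], "delta_rot": [0, 0, 0]}, {"dp": [0.0425, -0.0736, 0], "delta_rot": [0, 0, 0]}]'

```text
time_s: 7.7
tcp_pos: [633.1, -120.8, 175.0]
ee_rot: [179.7, -0.2, 38.7]
ft_force: [4.0, -0.1, 4.2]
width: 21.8
finger_force: 12.0
```

Emit:
send_rows --steps '[{"dp": [-0.0019, -0.0177, 0], "delta_rot": [0, 0, 0]}, {"dp": [-0.0073, -0.0346, 0], "delta_rot": [0, 0, 0]}, {"dp": [-0.0162, -0.05, 0], "delta_rot": [0, 0, 0]}, {"dp": [-0.0281, -0.0632, 0], "delta_rot": [0, 0, 0]}]'

```text
time_s: 8.03
tcp_pos: [570.2, -87.7, 174.8]
ee_rot: [179.9, -0.2, 38.7]
ft_force: [2.7, 0.0, 5.1]
width: 21.7
finger_force: 12.1
```

Emit:
send_rows --steps '[{"dp": [-0.004, -0.0035, 0], "delta_rot": [0, 0, 0]}, {"dp": [-0.006, -0.005, 0], "delta_rot": [0, 0, 0]}, {"dp": [-0.006, -0.005, 0], "delta_rot": [0, 0, 0]}]'

```text
time_s: 8.28
tcp_pos: [565.2, -87.8, 175.0]
ee_rot: [179.7, -0.5, 38.7]
ft_force: [10.7, 1.9, -1.4]
width: 22.1
finger_force: 12.0
```

Run:
```python
from h import *
save('scene','s3',(190,140,430,290),3.3)
```

```text
(no output)
```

View pics/s3.png

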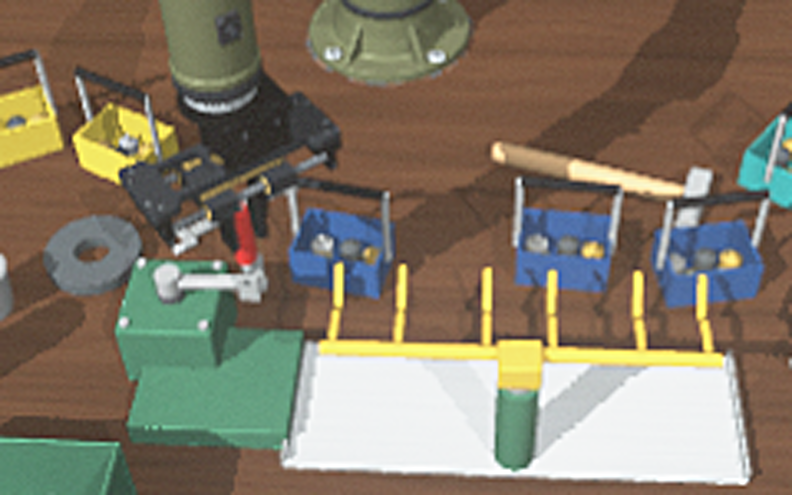

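Emit:
send_rows --steps '[{"dp": [0, 0, 0], "delta_rot": [0, 0, 0]}, {"dp": [0, 0, 0], "delta_rot": [0, 0, 0]}, {"dp": [0, 0, 0], "delta_rot": [0, 0, 0]}, {"dp": [0, 0, 0], "delta_rot": [0, 0, 0]}]' --gripper 0.55

```text
time_s: 8.67
tcp_pos: [560.2, -89.3, 173.1]
ee_rot: [-179.9, 0.1, 38.6]
ft_force: [-0.8, 0.7, -0.8]
width: 40.8
finger_force: 0.0
```

Emit:
send_rows --steps '[{"dp": [0, 0, -0.02], "delta_rot": [0, 0, 0]}, {"dp": [0, 0, -0.05], "delta_rot": [0, 0, 0]}, {"dp": [0, 0, -0.09], "delta_rot": [0, 0, 0]}, {"dp": [0, 0, -0.12], "delta_rot": [0, 0, 0]}, {"dp": [0, 0, -0.12], "delta_rot": [0, 0, 0]}]'

```text
time_s: 9.08
tcp_pos: [563.6, -90.0, 299.9]
ee_rot: [179.7, -0.4, 38.6]
ft_force: [1.0, -0.8, 0.2]
width: 47.8
finger_force: 0.0
```

```bash
cat >> h.py <<'E'
def blue(c,im,z=50):
    h=cv2.cvtColor(im,cv2.COLOR_BGR2HSV);m=cv2.inRange(h,(104,130,50),(125,255,255))
    m=cv2.morphologyEx(m,cv2.MORPH_CLOSE,np.ones((7,7)))
    out=[]
    for k in cv2.findContours(m,cv2.RETR_EXTERNAL,cv2.CHAIN_APPROX_NONE)[0]:
        if cv2.contourArea(k)<150: continue
        w=np.array([onz(c,p[0],z)[:2] for p in k],np.float32)
        b=cv2.boxPoints(cv2.minAreaRect(w)); e=b[1]-b[0];f=b[2]-b[1]
        l=e if np.linalg.norm(e)>np.linalg.norm(f) else f
        out.append((b.mean(0).round(1),round(np.degrees(np.arctan2(l[1],l[0]))%180,1),sorted([np.linalg.norm(e).round(),np.linalg.norm(f).round()])))
    return out
E
python3 - <<'E'
from h import *
c=cam('top');print(*blue(c,cv2.imread('pics/top1_raw.png')),sep='\n');save('top','t2');print('now',*blue(c,cv2.imread('pics/t2_raw.png')),sep='\n')
cw=cam('wrist');save('wrist','w2');print('wrist',*blue(cw,cv2.imread('pics/w2_raw.png')),sep='\n')
plan([(440,-16,240,79.3),(440,-16,106,79.3)])
E
```

```text
(array([425.1, 226.9], dtype=float32), np.float32(85.6), [np.float32(70.0), np.float32(103.0)])
(array([439.7, -16.2], dtype=float32), np.float32(79.2), [np.float32(71.0), np.float32(100.0)])
(array([438.7, 379.8], dtype=float32), np.float32(100.9), [np.float32(73.0), np.float32(109.0)])
(array([647.4, 736.5], dtype=float32), np.float32(90.0), [np.float32(165.0), np.float32(192.0)])
now
(array([425.1, 227. ], dtype=float32), np.float32(85.5), [np.float32(70.0), np.float32(103.0)])
(array([439.7, -16.6], dtype=float32), np.float32(79.0), [np.float32(71.0), np.float32(100.0)])
(array([438.4, 380.1], dtype=float32), np.float32(100.9), [np.float32(72.0), np.float32(108.0)])
(array([647.5, 736.6], dtype=float32), np.float32(89.9), [np.float32(165.0), np.float32(192.0)])
wrist
(array([448.2, -16.4], dtype=float32), np.float32(78.7), [np.float32(84.0), np.float32(100.0)])
(array([433. , 220.3], dtype=float32), np.float32(86.1), [np.float32(91.0), np.float32(124.0)])
(array([468.4, 303.2], dtype=float32), np.float32(11.0), [np.float32(12.0), np.float32(56.0)])
dp [-0.0245, -0.0664, 0.0272] rz -20.34
dp [0.0001, -0.0708, 0.0272] rz -20.34
dp [0.0, -0.0, 0.134] rz -0.0
```

Emit:
send_rows --steps '[{"dp": [-0.005, -0.013, 0.005], "delta_rot": [0, 0, -4]}, {"dp": [-0.01, -0.026, 0.011], "delta_rot": [0, 0, -8]}, {"dp": [-0.015, -0.04, 0.016], "delta_rot": [0, 0, -12]}, {"dp": [-0.02, -0.053, 0.022], "delta_rot": [0, 0, -16]}, {"dp": [-0.0245, -0.0664, 0.027], "delta_rot": [0, 0, -20.3]}]'

```text
time_s: 9.6
tcp_pos: [498.3, -51.9, 264.0]
ee_rot: [-179.8, 0.1, 59.1]
ft_force: [-0.9, -0.2, -0.4]
width: 47.8
finger_force: 0.0
```

Emit:
send_rows --steps '[{"dp": [0, -0.014, 0.005], "delta_rot": [0, 0, -4]}, {"dp": [0, -0.028, 0.011], "delta_rot": [0, 0, -8]}, {"dp": [0, -0.042, 0.016], "delta_rot": [0, 0, -12]}, {"dp": [0, -0.056, 0.022], "delta_rot": [0, 0, -16]}, {"dp": [0, -0.0708, 0.027], "delta_rot": [0, 0, -20.3]}]'

```text
time_s: 10.02
tcp_pos: [437.7, -15.4, 237.2]
ee_rot: [-179.8, 0.1, 79.5]
ft_force: [0.3, 0.9, -0.2]
width: 47.6
finger_force: 0.0
```

Emit:
send_rows --steps '[{"dp": [0, 0, 0], "delta_rot": [0, 0, 0]}, {"dp": [0, 0, 0], "delta_rot": [0, 0, 0]}]'

```text
time_s: 10.18
tcp_pos: [438.6, -15.4, 238.2]
ee_rot: [-179.9, 0.0, 79.2]
ft_force: [0.3, -0.3, 0.8]
width: 47.6
finger_force: 0.0
```

Emit:
send_rows --steps '[{"dp": [0, 0, 0.03], "delta_rot": [0, 0, 0]}, {"dp": [0, 0, 0.06], "delta_rot": [0, 0, 0]}, {"dp": [0, 0, 0.09], "delta_rot": [0, 0, 0]}, {"dp": [0, 0, 0.115], "delta_rot": [0, 0, 0]}, {"dp": [0, 0, 0.132], "delta_rot": [0, 0, 0]}]'

```text
time_s: 10.6
tcp_pos: [438.7, -16.8, 104.9]
ee_rot: [-179.9, 0.1, 79.1]
ft_force: [0.2, 0.1, 0.1]
width: 47.7
finger_force: 0.0
```

Emit:
send_rows --steps '[{"dp": [0, 0, 0], "delta_rot": [0, 0, 0]}, {"dp": [0, 0, 0], "delta_rot": [0, 0, 0]}, {"dp": [0, 0, 0], "delta_rot": [0, 0, 0]}, {"dp": [0, 0, 0], "delta_rot": [0, 0, 0]}, {"dp": [0, 0, 0], "delta_rot": [0, 0, 0]}]' --gripper 0 --force 30

```text
time_s: 11.02
tcp_pos: [440.9, -15.6, 108.8]
ee_rot: [179.9, -0.1, 79.2]
ft_force: [0.0, -0.8, -0.4]
width: 22.2
finger_force: 0.0
```

Emit:
send_rows --steps '[{"dp": [0, 0, 0], "delta_rot": [0, 0, 0]}, {"dp": [0, 0, 0], "delta_rot": [0, 0, 0]}, {"dp": [0, 0, 0], "delta_rot": [0, 0, 0]}, {"dp": [0, 0, 0], "delta_rot": [0, 0, 0]}]'

```text
time_s: 11.35
tcp_pos: [440.6, -15.6, 108.3]
ee_rot: [179.9, -0.0, 79.2]
ft_force: [0.5, -0.2, 3.6]
width: 10.9
finger_force: 30.0
```

Emit:
send_rows --steps '[{"dp": [0, 0, -0.016], "delta_rot": [0, 0, 0]}, {"dp": [0, 0, -0.032], "delta_rot": [0, 0, 0]}, {"dp": [0, 0, -0.05], "delta_rot": [0, 0, 0]}, {"dp": [0, 0, -0.07], "delta_rot": [0, 0, 0]}, {"dp": [0, 0, -0.085], "delta_rot": [0, 0, 0]}]'

```text
time_s: 11.77
tcp_pos: [439.3, -15.7, 193.4]
ee_rot: [-180.0, -0.0, 79.2]
ft_force: [-0.2, 0.1, -2.1]
width: 11.1
finger_force: 30.0
```

Run:
```python
from h import *
c=cam('top');save('top','t3');print('now',*blue(c,cv2.imread('pics/t3_raw.png')),sep='\n')
print(robot.observe()['tcp_pos'],robot.observe()['ft_force'])
plan([(540,36,191,90),(615,36,191,90)])
```

```text
now
(array([425.1, 227. ], dtype=float32), np.float32(85.5), [np.float32(70.0), np.float32(103.0)])
(array([438.4, 380.1], dtype=float32), np.float32(100.9), [np.float32(72.0), np.float32(108.0)])
(array([647.6, 736.7], dtype=float32), np.float32(89.6), [np.float32(164.0), np.float32(192.0)])
[441.01466359 -15.47209017 195.89486513] [ 1.72308105  0.02709088 -0.13225666]
dp [0.069, 0.0876, 0.0049] rz -10.76
dp [0.0, 0.075, 0.0] rz -0.0
```

Emit:
send_rows --steps '[{"dp": [0.01, 0.013, 0.001], "delta_rot": [0, 0, -2]}, {"dp": [0.025, 0.032, 0.002], "delta_rot": [0, 0, -4]}, {"dp": [0.041, 0.053, 0.003], "delta_rot": [0, 0, -6]}, {"dp": [0.056, 0.072, 0.004], "delta_rot": [0, 0, -8.5]}, {"dp": [0.069, 0.0876, 0.004], "delta_rot": [0, 0, -10.8]}]'

```text
time_s: 12.23
tcp_pos: [539.1, 36.8, 187.0]
ee_rot: [-179.9, 0.0, 90.2]
ft_force: [-0.3, 0.5, -2.1]
width: 11.2
finger_force: 30.0
```

Emit:
send_rows --steps '[{"dp": [0, 0.016, 0], "delta_rot": [0, 0, 0]}, {"dp": [0, 0.034, 0], "delta_rot": [0, 0, 0]}, {"dp": [0, 0.05, 0], "delta_rot": [0, 0, 0]}, {"dp": [0, 0.064, 0], "delta_rot": [0, 0, 0]}, {"dp": [0, 0.074, 0], "delta_rot": [0, 0, 0]}]'

```text
time_s: 12.65
tcp_pos: [613.0, 35.9, 186.7]
ee_rot: [-179.9, 0.1, 90.1]
ft_force: [-0.4, -0.0, -2.3]
width: 10.6
finger_force: 30.0
```

Emit:
send_rows --steps '[{"dp": [0, 0, 0], "delta_rot": [0, 0, 0]}, {"dp": [0, 0, 0], "delta_rot": [0, 0, 0]}, {"dp": [0, 0, 0], "delta_rot": [0, 0, 0]}]'

```text
time_s: 12.9
tcp_pos: [611.5, 35.7, 187.6]
ee_rot: [-179.9, 0.0, 90.0]
ft_force: [0.2, -0.8, -1.4]
width: 10.8
finger_force: 30.0
```

Run:
```python
from h import *
save('scene','s4',(190,140,430,290),3.3)
print(robot.observe()['tcp_pos'],robot.observe()['width'])
```

```text
[611.59368188  35.77315034 187.93769919] 10.933599772442356
```

View pics/s4.png

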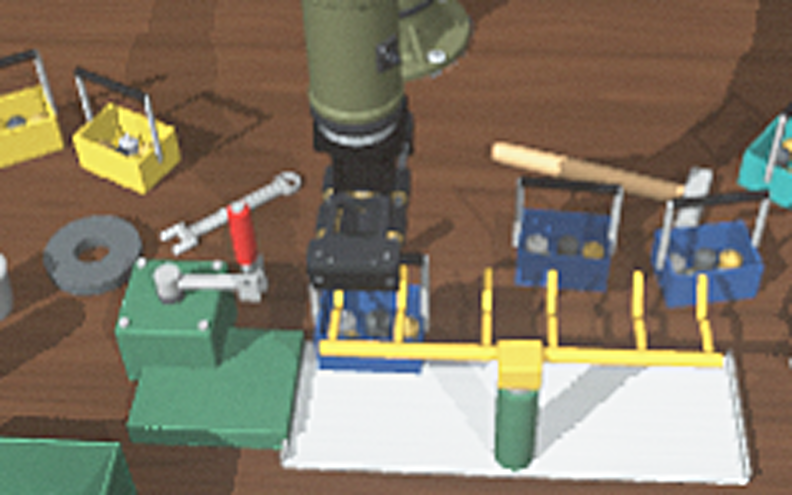

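Emit:
send_rows --steps '[{"dp": [0, 0.003, 0.01], "delta_rot": [0, 0, 0]}, {"dp": [0, 0.003, 0.022], "delta_rot": [0, 0, 0]}, {"dp": [0, 0.003, 0.035], "delta_rot": [0, 0, 0]}, {"dp": [0, 0.003, 0.046], "delta_rot": [0, 0, 0]}, {"dp": [0, 0.003, 0.052], "delta_rot": [0, 0, 0]}]'

```text
time_s: 13.37
tcp_pos: [615.3, 36.0, 135.0]
ee_rot: [-180.0, 0.0, 90.1]
ft_force: [2.1, -0.2, 8.6]
width: 10.9
finger_force: 30.0
```

Emit:
send_rows --steps '[{"dp": [0, 0, 0.001], "delta_rot": [0, 0, 0]}, {"dp": [0, 0, 0.002], "delta_rot": [0, 0, 0]}, {"dp": [0, 0, 0.002], "delta_rot": [0, 0, 0]}]'

```text
time_s: 13.62
tcp_pos: [616.2, 35.9, 134.7]
ee_rot: [179.9, -0.0, 90.0]
ft_force: [2.9, -0.5, -1.7]
width: 11.1
finger_force: 30.0
```

Emit:
send_rows --steps '[{"dp": [0, 0, 0.001], "delta_rot": [0, 0, 0]}, {"dp": [0, 0, 0.001], "delta_rot": [0, 0, 0]}, {"dp": [0, 0, 0.001], "delta_rot": [0, 0, 0]}, {"dp": [0, 0, 0.001], "delta_rot": [0, 0, 0]}, {"dp": [0, 0, 0.001], "delta_rot": [0, 0, 0]}]' --gripper 0.32

```text
time_s: 14.03
tcp_pos: [615.4, 35.9, 133.6]
ee_rot: [-180.0, -0.0, 90.0]
ft_force: [0.5, 0.8, 0.0]
width: 26.9
finger_force: 0.0
```

Emit:
send_rows --steps '[{"dp": [0, 0, -0.01], "delta_rot": [0, 0, 0]}, {"dp": [0, 0, -0.025], "delta_rot": [0, 0, 0]}, {"dp": [0, 0, -0.05], "delta_rot": [0, 0, 0]}, {"dp": [0, 0, -0.08], "delta_rot": [0, 0, 0]}, {"dp": [0, 0, -0.1], "delta_rot": [0, 0, 0]}]'

```text
time_s: 14.45
tcp_pos: [616.3, 35.6, 237.0]
ee_rot: [179.8, -0.0, 90.0]
ft_force: [0.8, -1.3, 0.5]
width: 27.9
finger_force: 0.0
```

Run:
```python
from h import *
c=cam('top');save('top','t5');print('now',*blue(c,cv2.imread('pics/t5_raw.png')),sep='\n')
print(robot.observe()['tcp_pos'])
plan([(425,227,240,85.5)])
```

```text
now
(array([425.1, 226. ], dtype=float32), np.float32(85.4), [np.float32(70.0), np.float32(101.0)])
(array([438.4, 380.1], dtype=float32), np.float32(100.9), [np.float32(72.0), np.float32(108.0)])
(array([647.6, 736.7], dtype=float32), np.float32(89.6), [np.float32(164.0), np.float32(192.0)])
[618.29268414  35.59643323 240.87901731]
dp [0.0958, -0.0966, 0.0004] rz 2.26
dp [0.0919, -0.1003, 0.0004] rz 2.26
```

Emit:
send_rows --steps '[{"dp": [0.019, -0.019, 0], "delta_rot": [0, 0, 0.5]}, {"dp": [0.038, -0.038, 0], "delta_rot": [0, 0, 1]}, {"dp": [0.057, -0.058, 0], "delta_rot": [0, 0, 1.4]}, {"dp": [0.077, -0.077, 0], "delta_rot": [0, 0, 1.8]}, {"dp": [0.096, -0.0965, 0], "delta_rot": [0, 0, 2.3]}]' --gripper 0.55

```text
time_s: 14.92
tcp_pos: [518.1, 132.5, 234.2]
ee_rot: [180.0, -0.0, 87.7]
ft_force: [0.4, 1.2, -0.2]
width: 46.8
finger_force: 0.0
```

Emit:
send_rows --steps '[{"dp": [0.019, -0.02, 0], "delta_rot": [0, 0, 0.5]}, {"dp": [0.038, -0.04, 0], "delta_rot": [0, 0, 1]}, {"dp": [0.057, -0.06, 0], "delta_rot": [0, 0, 1.4]}, {"dp": [0.077, -0.08, 0], "delta_rot": [0, 0, 1.8]}, {"dp": [0.092, -0.0985, 0], "delta_rot": [0, 0, 2.3]}]'

```text
time_s: 15.33
tcp_pos: [422.9, 229.2, 234.3]
ee_rot: [180.0, -0.1, 85.5]
ft_force: [0.4, 0.6, 0.6]
width: 47.6
finger_force: 0.0
```

Emit:
send_rows --steps '[{"dp": [0, 0, 0], "delta_rot": [0, 0, 0]}, {"dp": [0, 0, 0], "delta_rot": [0, 0, 0]}]'

```text
time_s: 15.5
tcp_pos: [423.6, 228.4, 234.2]
ee_rot: [180.0, -0.0, 85.6]
ft_force: [0.8, 0.0, 0.5]
width: 47.7
finger_force: 0.0
```

Run:
```python
from h import *
c=cam('top');save('top','t6');print('now',*blue(c,cv2.imread('pics/t6_raw.png')),sep='\n')
cw=cam('wrist');save('wrist','w6');print(robot.observe()['tcp_pos'],robot.observe()['ee_rot'][2])
plan([(425,227,106,85.5)])
```

```text
now
(array([424. , 202.1], dtype=float32), np.float32(1.4), [np.float32(54.0), np.float32(71.0)])
(array([617.3,  33.2], dtype=float32), np.float32(91.3), [np.float32(76.0), np.float32(99.0)])
(array([647.6, 736.7], dtype=float32), np.float32(89.6), [np.float32(164.0), np.float32(192.0)])
[425.05902578 226.70052661 234.04501069] 85.37328903691439
dp [0.0003, -0.0001, 0.128] rz -0.13
```

Emit:
send_rows --steps '[{"dp": [0, 0, 0.03], "delta_rot": [0, 0, 0]}, {"dp": [0, 0, 0.06], "delta_rot": [0, 0, 0]}, {"dp": [0, 0, 0.09], "delta_rot": [0, 0, 0]}, {"dp": [0, 0, 0.115], "delta_rot": [0, 0, 0]}, {"dp": [0, 0, 0.127], "delta_rot": [0, 0, 0]}]'

```text
time_s: 16.02
tcp_pos: [423.6, 224.9, 103.5]
ee_rot: [-179.8, 0.2, 85.3]
ft_force: [-0.0, 0.4, 0.2]
width: 47.5
finger_force: 0.0
```

Emit:
send_rows --steps '[{"dp": [0, 0, 0], "delta_rot": [0, 0, 0]}, {"dp": [0, 0, 0], "delta_rot": [0, 0, 0]}, {"dp": [0, 0, 0], "delta_rot": [0, 0, 0]}, {"dp": [0, 0, 0], "delta_rot": [0, 0, 0]}, {"dp": [0, 0, 0], "delta_rot": [0, 0, 0]}]' --gripper 0 --force 30

```text
time_s: 16.43
tcp_pos: [425.2, 228.0, 107.9]
ee_rot: [179.9, -0.1, 85.4]
ft_force: [0.3, -0.6, 0.1]
width: 22.3
finger_force: 0.0
```

Emit:
send_rows --steps '[{"dp": [0, 0, 0], "delta_rot": [0, 0, 0]}, {"dp": [0, 0, 0], "delta_rot": [0, 0, 0]}, {"dp": [0, 0, 0], "delta_rot": [0, 0, 0]}, {"dp": [0, 0, 0], "delta_rot": [0, 0, 0]}]'

```text
time_s: 16.77
tcp_pos: [425.0, 227.9, 107.3]
ee_rot: [179.9, -0.1, 85.4]
ft_force: [1.5, 0.2, 3.0]
width: 10.9
finger_force: 30.0
```

Emit:
send_rows --steps '[{"dp": [0, 0, -0.016], "delta_rot": [0, 0, 0]}, {"dp": [0, 0, -0.032], "delta_rot": [0, 0, 0]}, {"dp": [0, 0, -0.05], "delta_rot": [0, 0, 0]}, {"dp": [0, 0, -0.07], "delta_rot": [0, 0, 0]}, {"dp": [0, 0, -0.082], "delta_rot": [0, 0, 0]}]'

```text
time_s: 17.18
tcp_pos: [424.2, 227.7, 189.7]
ee_rot: [180.0, -0.0, 85.5]
ft_force: [1.3, -0.7, -2.4]
width: 10.9
finger_force: 30.0
```

Run:
```python
from h import *
plan([(540,176,190,90),(613,176,190,90)])
```

```text
dp [-0.0423, 0.1196, -0.0003] rz -4.55
dp [0.0, 0.073, 0.0] rz -0.0
```

Emit:
send_rows --steps '[{"dp": [-0.006, 0.017, 0], "delta_rot": [0, 0, -1]}, {"dp": [-0.015, 0.042, 0], "delta_rot": [0, 0, -2]}, {"dp": [-0.025, 0.07, 0], "delta_rot": [0, 0, -3]}, {"dp": [-0.034, 0.097, 0], "delta_rot": [0, 0, -4]}, {"dp": [-0.0423, 0.1196, 0], "delta_rot": [0, 0, -4.6]}]'

```text
time_s: 17.6
tcp_pos: [541.0, 174.9, 187.9]
ee_rot: [-180.0, 0.0, 90.1]
ft_force: [-1.0, 0.5, -2.2]
width: 11.3
finger_force: 30.0
```

Emit:
send_rows --steps '[{"dp": [0, 0.016, 0], "delta_rot": [0, 0, 0]}, {"dp": [0, 0.034, 0], "delta_rot": [0, 0, 0]}, {"dp": [0, 0.05, 0], "delta_rot": [0, 0, 0]}, {"dp": [0, 0.064, 0], "delta_rot": [0, 0, 0]}, {"dp": [0, 0.074, 0], "delta_rot": [0, 0, 0]}]'

```text
time_s: 18.02
tcp_pos: [614.5, 175.8, 187.2]
ee_rot: [-179.9, 0.1, 90.0]
ft_force: [0.5, -0.4, -2.2]
width: 10.9
finger_force: 30.0
```

Emit:
send_rows --steps '[{"dp": [0, 0, 0], "delta_rot": [0, 0, 0]}, {"dp": [0, 0, 0], "delta_rot": [0, 0, 0]}, {"dp": [0, 0, 0], "delta_rot": [0, 0, 0]}]'

```text
time_s: 18.27
tcp_pos: [613.0, 176.1, 187.8]
ee_rot: [-179.9, 0.0, 90.1]
ft_force: [-0.3, -0.4, -1.6]
width: 11.0
finger_force: 30.0
```

Run:
```python
from h import *
save('scene','s7',(270,150,430,270),4); print(robot.observe()['tcp_pos'],robot.observe()['width'])
```

```text
[613.07455597 176.18624268 188.10971873] 10.661066647219414
```

View pics/s7.png

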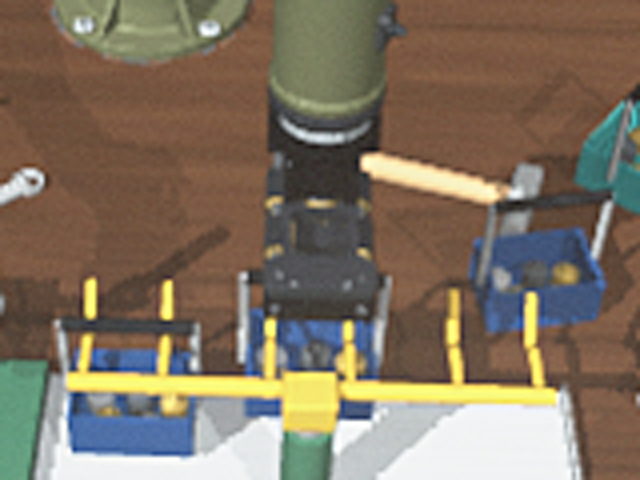

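Emit:
send_rows --steps '[{"dp": [0, 0.002, 0.01], "delta_rot": [0, 0, 0]}, {"dp": [0, 0.002, 0.022], "delta_rot": [0, 0, 0]}, {"dp": [0, 0.002, 0.035], "delta_rot": [0, 0, 0]}, {"dp": [0, 0.002, 0.047], "delta_rot": [0, 0, 0]}, {"dp": [0, 0.002, 0.054], "delta_rot": [0, 0, 0]}]'

```text
time_s: 18.73
tcp_pos: [615.7, 175.9, 132.8]
ee_rot: [-180.0, 0.0, 90.1]
ft_force: [0.9, -0.6, 12.1]
width: 10.7
finger_force: 30.0
```

Emit:
send_rows --steps '[{"dp": [0, 0, 0], "delta_rot": [0, 0, 0]}, {"dp": [0, 0, 0], "delta_rot": [0, 0, 0]}]'

```text
time_s: 18.9
tcp_pos: [615.7, 175.9, 133.8]
ee_rot: [-179.9, 0.0, 90.0]
ft_force: [-0.7, -0.3, -2.6]
width: 11.2
finger_force: 30.0
```

Emit:
send_rows --steps '[{"dp": [0, 0, 0], "delta_rot": [0, 0, 0]}, {"dp": [0, 0, 0], "delta_rot": [0, 0, 0]}, {"dp": [0, 0, 0], "delta_rot": [0, 0, 0]}, {"dp": [0, 0, 0], "delta_rot": [0, 0, 0]}, {"dp": [0, 0, 0], "delta_rot": [0, 0, 0]}]' --gripper 0.32

```text
time_s: 19.32
tcp_pos: [616.3, 176.1, 135.0]
ee_rot: [180.0, -0.0, 90.0]
ft_force: [-0.4, 0.0, 0.2]
width: 26.8
finger_force: 0.0
```

Emit:
send_rows --steps '[{"dp": [0, 0, -0.01], "delta_rot": [0, 0, 0]}, {"dp": [0, 0, -0.025], "delta_rot": [0, 0, 0]}, {"dp": [0, 0, -0.05], "delta_rot": [0, 0, 0]}, {"dp": [0, 0, -0.08], "delta_rot": [0, 0, 0]}, {"dp": [0, 0, -0.1], "delta_rot": [0, 0, 0]}]'

```text
time_s: 19.73
tcp_pos: [616.9, 175.9, 238.2]
ee_rot: [179.8, -0.1, 90.0]
ft_force: [0.5, -0.3, -0.4]
width: 27.6
finger_force: 0.0
```

Run:
```python
from h import *
c=cam('top');save('top','t8');print('now',*blue(c,cv2.imread('pics/t8_raw.png')),sep='\n')
print(robot.observe()['tcp_pos'])
plan([(440,382,235,100.5)])
```

```text
now
(array([438.7, 378.4], dtype=float32), np.float32(100.9), [np.float32(72.0), np.float32(106.0)])
(array([617.3,  33.2], dtype=float32), np.float32(91.3), [np.float32(76.0), np.float32(99.0)])
(array([647.6, 736.7], dtype=float32), np.float32(89.6), [np.float32(164.0), np.float32(192.0)])
[618.82123924 176.38426087 242.25140021]
dp [0.1029, -0.0893, 0.0036] rz -5.23
dp [0.1106, -0.0796, 0.0036] rz -5.23
```

Emit:
send_rows --steps '[{"dp": [0.02, -0.018, 0], "delta_rot": [0, 0, -1]}, {"dp": [0.04, -0.036, 0], "delta_rot": [0, 0, -2]}, {"dp": [0.062, -0.054, 0], "delta_rot": [0, 0, -3]}, {"dp": [0.083, -0.072, 0], "delta_rot": [0, 0, -4]}, {"dp": [0.103, -0.0893, 0], "delta_rot": [0, 0, -5]}]' --gripper 0.55

```text
time_s: 20.2
tcp_pos: [525.8, 280.1, 235.4]
ee_rot: [180.0, -0.0, 95.1]
ft_force: [-0.1, 0.7, -0.5]
width: 46.6
finger_force: 0.0
```

Emit:
send_rows --steps '[{"dp": [0.022, -0.016, 0], "delta_rot": [0, 0, -1]}, {"dp": [0.044, -0.032, 0], "delta_rot": [0, 0, -2]}, {"dp": [0.067, -0.048, 0], "delta_rot": [0, 0, -3]}, {"dp": [0.09, -0.064, 0], "delta_rot": [0, 0, -4]}, {"dp": [0.1106, -0.0785, 0], "delta_rot": [0, 0, -5]}]'

```text
time_s: 20.62
tcp_pos: [437.5, 383.6, 235.4]
ee_rot: [180.0, -0.1, 100.1]
ft_force: [1.2, 0.8, -0.9]
width: 47.8
finger_force: 0.0
```

Emit:
send_rows --steps '[{"dp": [0, 0, 0], "delta_rot": [0, 0, 0]}, {"dp": [0, 0, 0], "delta_rot": [0, 0, 0]}]'

```text
time_s: 20.78
tcp_pos: [437.5, 383.8, 235.1]
ee_rot: [180.0, -0.0, 100.3]
ft_force: [0.9, -0.4, 0.2]
width: 48.1
finger_force: 0.0
```

Run:
```python
from h import *
c=cam('top');save('top','t9');print('now',*blue(c,cv2.imread('pics/t9_raw.png')),sep='\n')
print(robot.observe()['tcp_pos'])
plan([(440,382,107,100.0)])
```

```text
now
(array([439.5, 374.5], dtype=float32), np.float32(100.9), [np.float32(72.0), np.float32(98.0)])
(array([617.3,  33.2], dtype=float32), np.float32(91.3), [np.float32(76.0), np.float32(99.0)])
(array([617.4, 179.5], dtype=float32), np.float32(91.3), [np.float32(76.0), np.float32(99.0)])
(array([647.5, 736.2], dtype=float32), np.float32(90.3), [np.float32(165.0), np.float32(191.0)])
[438.9774577  382.12864999 235.12381106]
dp [-0.0003, 0.001, 0.1281] rz 0.07
```

Emit:
send_rows --steps '[{"dp": [0, 0.001, 0.03], "delta_rot": [0, 0, 0]}, {"dp": [0, 0.001, 0.06], "delta_rot": [0, 0, 0]}, {"dp": [0, 0.001, 0.09], "delta_rot": [0, 0, 0]}, {"dp": [0, 0.001, 0.115], "delta_rot": [0, 0, 0]}, {"dp": [0, 0.001, 0.127], "delta_rot": [0, 0, 0]}]'

```text
time_s: 21.25
tcp_pos: [439.7, 379.2, 104.5]
ee_rot: [-179.8, 0.2, 99.9]
ft_force: [-0.4, 0.3, 0.0]
width: 47.8
finger_force: 0.0
```

Emit:
send_rows --steps '[{"dp": [0, 0, 0], "delta_rot": [0, 0, 0]}, {"dp": [0, 0, 0], "delta_rot": [0, 0, 0]}, {"dp": [0, 0, 0], "delta_rot": [0, 0, 0]}, {"dp": [0, 0, 0], "delta_rot": [0, 0, 0]}, {"dp": [0, 0, 0], "delta_rot": [0, 0, 0]}]' --gripper 0 --force 30

```text
time_s: 21.67
tcp_pos: [440.7, 383.1, 109.3]
ee_rot: [179.9, -0.1, 100.0]
ft_force: [0.5, 0.0, -0.3]
width: 22.1
finger_force: 0.0
```

Emit:
send_rows --steps '[{"dp": [0, 0, 0], "delta_rot": [0, 0, 0]}, {"dp": [0, 0, 0], "delta_rot": [0, 0, 0]}, {"dp": [0, 0, 0], "delta_rot": [0, 0, 0]}, {"dp": [0, 0, 0], "delta_rot": [0, 0, 0]}]'

```text
time_s: 22.0
tcp_pos: [440.5, 382.8, 108.4]
ee_rot: [179.9, -0.1, 100.0]
ft_force: [1.0, 1.0, 3.8]
width: 11.0
finger_force: 30.0
```

Emit:
send_rows --steps '[{"dp": [0, 0, -0.016], "delta_rot": [0, 0, 0]}, {"dp": [0, 0, -0.032], "delta_rot": [0, 0, 0]}, {"dp": [0, 0, -0.05], "delta_rot": [0, 0, 0]}, {"dp": [0, 0, -0.07], "delta_rot": [0, 0, 0]}, {"dp": [0, 0, -0.082], "delta_rot": [0, 0, 0]}]'

```text
time_s: 22.42
tcp_pos: [439.8, 382.5, 190.8]
ee_rot: [180.0, -0.0, 100.0]
ft_force: [0.1, 0.4, -2.0]
width: 10.9
finger_force: 30.0
```

Run:
```python
from h import *
plan([(540,316,190,90),(613,316,190,90)])
```

```text
dp [-0.0829, 0.0871, 0.0008] rz 10.05
dp [0.0, 0.073, 0.0] rz -0.0
```

Emit:
send_rows --steps '[{"dp": [-0.012, 0.013, 0], "delta_rot": [0, 0, 2]}, {"dp": [-0.029, 0.031, 0], "delta_rot": [0, 0, 4]}, {"dp": [-0.049, 0.051, 0], "delta_rot": [0, 0, 6]}, {"dp": [-0.067, 0.071, 0], "delta_rot": [0, 0, 8]}, {"dp": [-0.083, 0.087, 0], "delta_rot": [0, 0, 10]}]'

```text
time_s: 22.83
tcp_pos: [541.5, 313.5, 188.4]
ee_rot: [-180.0, 0.1, 89.8]
ft_force: [-0.1, 0.1, -1.9]
width: 10.6
finger_force: 30.0
```

Emit:
send_rows --steps '[{"dp": [0, 0.016, 0], "delta_rot": [0, 0, 0]}, {"dp": [0, 0.034, 0], "delta_rot": [0, 0, 0]}, {"dp": [0, 0.05, 0], "delta_rot": [0, 0, 0]}, {"dp": [0, 0.064, 0], "delta_rot": [0, 0, 0]}, {"dp": [0, 0.074, 0], "delta_rot": [0, 0, 0]}]'

```text
time_s: 23.25
tcp_pos: [615.1, 314.5, 187.8]
ee_rot: [-179.9, 0.1, 89.9]
ft_force: [0.2, 0.3, -2.0]
width: 10.9
finger_force: 30.0
```

Emit:
send_rows --steps '[{"dp": [0, 0, 0], "delta_rot": [0, 0, 0]}, {"dp": [0, 0, 0], "delta_rot": [0, 0, 0]}, {"dp": [0, 0, 0], "delta_rot": [0, 0, 0]}]'

```text
time_s: 23.5
tcp_pos: [613.1, 315.6, 188.6]
ee_rot: [-179.9, 0.0, 90.0]
ft_force: [-0.2, 1.0, -2.6]
width: 10.7
finger_force: 30.0
```

Run:
```python
from h import *
save('scene','s10',(270,150,430,270),4); print(robot.observe()['tcp_pos'],robot.observe()['width'])
```

```text
[613.02571673 315.92918414 188.92817549] 11.094720889676744
```

View pics/s10.png

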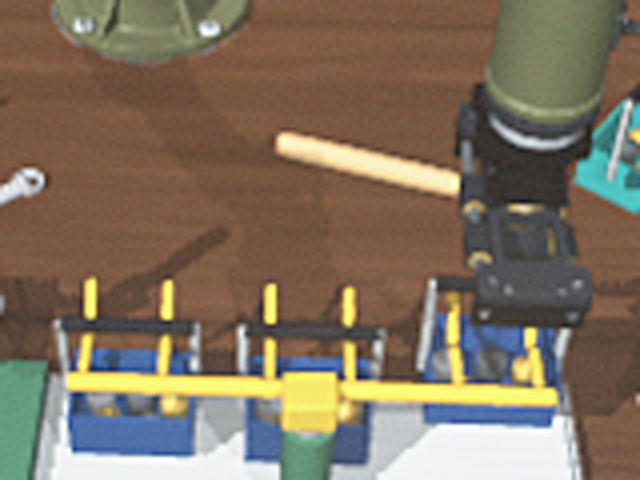

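Emit:
send_rows --steps '[{"dp": [0, 0.002, 0.01], "delta_rot": [0, 0, 0]}, {"dp": [0, 0.002, 0.022], "delta_rot": [0, 0, 0]}, {"dp": [0, 0.002, 0.035], "delta_rot": [0, 0, 0]}, {"dp": [0, 0.002, 0.047], "delta_rot": [0, 0, 0]}, {"dp": [0, 0.002, 0.054], "delta_rot": [0, 0, 0]}]'

```text
time_s: 23.97
tcp_pos: [615.6, 315.7, 133.8]
ee_rot: [-180.0, 0.0, 90.1]
ft_force: [1.7, -0.9, 11.6]
width: 11.1
finger_force: 30.0
```

Emit:
send_rows --steps '[{"dp": [0, 0, 0], "delta_rot": [0, 0, 0]}, {"dp": [0, 0, 0], "delta_rot": [0, 0, 0]}]'

```text
time_s: 24.13
tcp_pos: [615.6, 315.6, 134.8]
ee_rot: [-179.9, 0.0, 90.0]
ft_force: [0.6, -0.2, -1.8]
width: 10.8
finger_force: 30.0
```

Emit:
send_rows --steps '[{"dp": [0, 0, 0], "delta_rot": [0, 0, 0]}, {"dp": [0, 0, 0], "delta_rot": [0, 0, 0]}, {"dp": [0, 0, 0], "delta_rot": [0, 0, 0]}, {"dp": [0, 0, 0], "delta_rot": [0, 0, 0]}, {"dp": [0, 0, 0], "delta_rot": [0, 0, 0]}]' --gripper 0.32

```text
time_s: 24.55
tcp_pos: [616.1, 316.0, 136.0]
ee_rot: [180.0, -0.0, 90.0]
ft_force: [-0.1, -0.2, 0.1]
width: 26.6
finger_force: 0.0
```

Emit:
send_rows --steps '[{"dp": [0, 0, -0.01], "delta_rot": [0, 0, 0]}, {"dp": [0, 0, -0.03], "delta_rot": [0, 0, 0]}, {"dp": [0, 0, -0.065], "delta_rot": [0, 0, 0]}, {"dp": [0, 0, -0.1], "delta_rot": [0, 0, 0]}, {"dp": [0, 0, -0.14], "delta_rot": [0, 0, 0]}]'

```text
time_s: 24.97
tcp_pos: [615.2, 315.5, 276.9]
ee_rot: [-179.9, 0.0, 90.0]
ft_force: [0.7, 1.4, 0.1]
width: 28.0
finger_force: 0.0
```

Emit:
send_rows --steps '[{"dp": [0, 0, -0.03], "delta_rot": [0, 0, 0]}, {"dp": [0, 0, -0.04], "delta_rot": [0, 0, 0]}, {"dp": [0, 0, -0.04], "delta_rot": [0, 0, 0]}]'

```text
time_s: 25.22
tcp_pos: [617.5, 316.0, 320.4]
ee_rot: [179.6, -0.2, 90.0]
ft_force: [0.5, -0.0, 0.2]
width: 27.8
finger_force: 0.0
```

Run:
```python
from h import *
print(robot.observe()['tcp_pos'])
plan([(520,-92,312,38.5)])
```

```text
[617.47599661 316.03358483 320.43286865]
dp [-0.136, -0.0326, 0.0028] rz 17.18
dp [-0.1395, 0.009, 0.0028] rz 17.18
dp [-0.1307, 0.0499, 0.0028] rz 17.18
```

Emit:
send_rows --steps '[{"dp": [-0.037, -0.005, 0], "delta_rot": [0, 0, 0]}, {"dp": [-0.074, -0.011, 0], "delta_rot": [0, 0, 0]}, {"dp": [-0.112, -0.017, 0], "delta_rot": [0, 0, 0]}, {"dp": [-0.15, -0.022, 0], "delta_rot": [0, 0, 0]}, {"dp": [-0.188, -0.027, 0], "delta_rot": [0, 0, 0]}]'

```text
time_s: 25.63
tcp_pos: [587.6, 126.2, 313.5]
ee_rot: [-179.8, 0.0, 90.1]
ft_force: [0.3, -0.5, -0.3]
width: 27.9
finger_force: 0.0
```

Emit:
send_rows --steps '[{"dp": [-0.037, -0.005, 0], "delta_rot": [0, 0, 0]}, {"dp": [-0.074, -0.011, 0], "delta_rot": [0, 0, 0]}, {"dp": [-0.112, -0.017, 0], "delta_rot": [0, 0, 0]}, {"dp": [-0.15, -0.022, 0], "delta_rot": [0, 0, 0]}, {"dp": [-0.188, -0.027, 0], "delta_rot": [0, 0, 0]}]'

```text
time_s: 26.05
tcp_pos: [560.7, -61.6, 313.8]
ee_rot: [-179.9, -0.0, 90.1]
ft_force: [0.8, 0.2, -1.0]
width: 28.0
finger_force: 0.0
```

Emit:
send_rows --steps '[{"dp": [-0.02, 0, 0], "delta_rot": [0, 0, 0]}, {"dp": [-0.03, 0, 0], "delta_rot": [0, 0, 0]}, {"dp": [-0.03, 0, 0], "delta_rot": [0, 0, 0]}]' --gripper 0.6

```text
time_s: 26.3
tcp_pos: [561.3, -92.7, 314.5]
ee_rot: [-179.9, 0.0, 89.8]
ft_force: [-0.2, -0.3, -0.9]
width: 40.8
finger_force: 0.0
```

```bash
cat >> h.py <<'E'
def red(c,im,z,box=None):
    h=cv2.cvtColor(im,cv2.COLOR_BGR2HSV);m=(cv2.inRange(h,(0,150,70),(8,255,255))|cv2.inRange(h,(172,150,70),(180,255,255)))
    n,l,st,ce=cv2.connectedComponentsWithStats(m)
    for k in range(1,n):
        if st[k,4]>25: print(st[k].tolist(),ce[k].round(1),onz(c,ce[k],z).round(1))
E
python3 - <<'E'
from h import *
cw=cam('wrist');save('wrist','w11');red(cw,cv2.imread('pics/w11_raw.png'),185)
c=cam('scene');save('scene','s11',(190,130,430,280),3.3);red(c,cv2.imread('pics/s11_raw.png'),178)
c=cam('top');save('top','t11');print(*blue(c,cv2.imread('pics/t11_raw.png')),sep='\n')
print(robot.observe()['tcp_pos'])
E
```

```text
[306, 169, 25, 37, 549] [317.8 184.8] [561.9 -86.6 185. ]
[342, 326, 29, 9, 163] [356.4 330.4] [ 602.6 -247.3  185. ]
[355, 74, 17, 18, 277] [363.1  82.6] [-310.1  251.2  178. ]
[259, 202, 9, 18, 106] [262.9 211.1] [564.5 -89.5 178. ]
[155, 236, 26, 28, 343] [168.6 251.7] [ 737.5 -335.2  178. ]
(array([617.3,  33.2], dtype=float32), np.float32(91.3), [np.float32(76.0), np.float32(99.0)])
(array([617.4, 179.5], dtype=float32), np.float32(91.3), [np.float32(76.0), np.float32(99.0)])
(array([617.6, 318.7], dtype=float32), np.float32(91.3), [np.float32(76.0), np.float32(106.0)])
(array([647.6, 736.7], dtype=float32), np.float32(89.6), [np.float32(164.0), np.float32(192.0)])
[562.5129947  -87.33251    314.63965829]
```

View pics/s11.png

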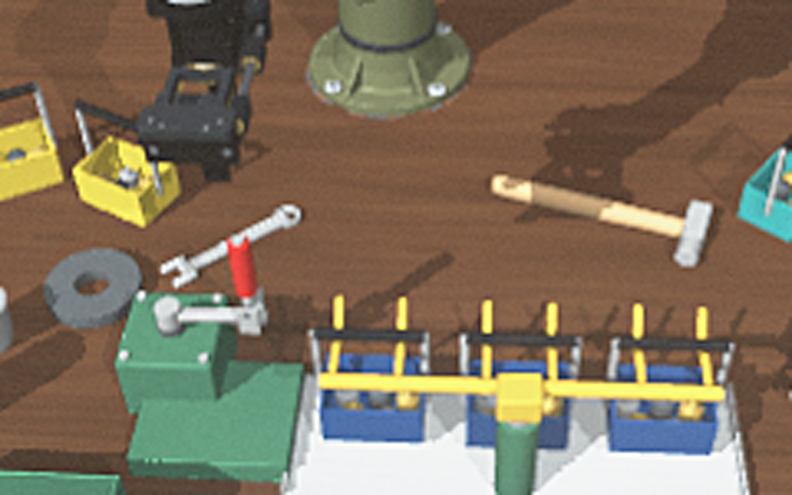

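Emit:
send_rows --steps '[{"dp": [-0.001, 0, 0.035], "delta_rot": [0, 0, 0]}, {"dp": [-0.001, 0, 0.07], "delta_rot": [0, 0, 0]}, {"dp": [-0.001, 0, 0.1], "delta_rot": [0, 0, 0]}, {"dp": [-0.001, 0, 0.125], "delta_rot": [0, 0, 0]}, {"dp": [-0.001, 0, 0.142], "delta_rot": [0, 0, 0]}]'

```text
time_s: 26.87
tcp_pos: [561.1, -87.7, 170.2]
ee_rot: [-179.8, -0.0, 90.3]
ft_force: [-0.4, 0.6, 0.3]
width: 52.3
finger_force: 0.0
```

Emit:
send_rows --steps '[{"dp": [0, 0, 0], "delta_rot": [0, 0, 0]}, {"dp": [0, 0, 0], "delta_rot": [0, 0, 0]}, {"dp": [0, 0, 0], "delta_rot": [0, 0, 0]}, {"dp": [0, 0, 0], "delta_rot": [0, 0, 0]}, {"dp": [0, 0, 0], "delta_rot": [0, 0, 0]}]' --gripper 0 --force 15

```text
time_s: 27.28
tcp_pos: [563.3, -90.9, 175.1]
ee_rot: [179.9, -0.0, 90.1]
ft_force: [0.8, 0.1, -0.5]
width: 26.8
finger_force: 0.0
```

Emit:
send_rows --steps '[{"dp": [0, 0, 0], "delta_rot": [0, 0, 0]}, {"dp": [0, 0, 0], "delta_rot": [0, 0, 0]}, {"dp": [0, 0, 0], "delta_rot": [0, 0, 0]}]'

```text
time_s: 27.53
tcp_pos: [562.7, -91.0, 174.7]
ee_rot: [179.9, -0.0, 90.0]
ft_force: [-2.7, 0.8, 6.7]
width: 21.5
finger_force: 15.0
```

Emit:
send_rows --steps '[{"dp": [-0.0019, 0.0177, 0], "delta_rot": [0, 0, 0]}, {"dp": [-0.0073, 0.0346, 0], "delta_rot": [0, 0, 0]}, {"dp": [-0.0162, 0.05, 0], "delta_rot": [0, 0, 0]}, {"dp": [-0.0281, 0.0632, 0], "delta_rot": [0, 0, 0]}, {"dp": [-0.0425, 0.0736, 0], "delta_rot": [0, 0, 0]}]'

```text
time_s: 27.95
tcp_pos: [636.5, -133.1, 174.6]
ee_rot: [-180.0, -0.1, 90.1]
ft_force: [-6.0, 0.8, 8.9]
width: 21.5
finger_force: 15.0
```

Emit:
send_rows --steps '[{"dp": [-0.0162, 0.0072, 0], "delta_rot": [0, 0, 0]}, {"dp": [-0.0336, 0.0109, 0], "delta_rot": [0, 0, 0]}, {"dp": [-0.0514, 0.0109, 0], "delta_rot": [0, 0, 0]}, {"dp": [-0.0688, 0.0072, 0], "delta_rot": [0, 0, 0]}, {"dp": [-0.085, 0, 0], "delta_rot": [0, 0, 0]}]'

```text
time_s: 28.37
tcp_pos: [637.0, -217.3, 174.6]
ee_rot: [179.9, -0.2, 90.2]
ft_force: [-2.5, 4.9, 7.1]
width: 21.6
finger_force: 15.0
```

Emit:
send_rows --steps '[{"dp": [-0.0144, -0.0104, 0], "delta_rot": [0, 0, 0]}, {"dp": [-0.0263, -0.0236, 0], "delta_rot": [0, 0, 0]}, {"dp": [-0.0352, -0.039, 0], "delta_rot": [0, 0, 0]}, {"dp": [-0.0406, -0.0559, 0], "delta_rot": [0, 0, 0]}, {"dp": [-0.0425, -0.0736, 0], "delta_rot": [0, 0, 0]}]'

```text
time_s: 28.78
tcp_pos: [564.3, -260.9, 174.7]
ee_rot: [179.7, -0.0, 90.1]
ft_force: [2.9, 3.5, 3.5]
width: 21.7
finger_force: 15.0
```

Emit:
send_rows --steps '[{"dp": [0.0019, -0.0177, 0], "delta_rot": [0, 0, 0]}, {"dp": [0.0073, -0.0346, 0], "delta_rot": [0, 0, 0]}, {"dp": [0.0162, -0.05, 0], "delta_rot": [0, 0, 0]}, {"dp": [0.0281, -0.0632, 0], "delta_rot": [0, 0, 0]}, {"dp": [0.0425, -0.0736, 0], "delta_rot": [0, 0, 0]}]'

```text
time_s: 29.2
tcp_pos: [489.9, -220.2, 174.7]
ee_rot: [179.7, 0.1, 90.0]
ft_force: [3.3, -1.9, 2.4]
width: 21.4
finger_force: 15.0
```

Emit:
send_rows --steps '[{"dp": [0.0162, -0.0072, 0], "delta_rot": [0, 0, 0]}, {"dp": [0.0336, -0.0109, 0], "delta_rot": [0, 0, 0]}, {"dp": [0.0514, -0.0109, 0], "delta_rot": [0, 0, 0]}, {"dp": [0.0688, -0.0072, 0], "delta_rot": [0, 0, 0]}, {"dp": [0.085, 0, 0], "delta_rot": [0, 0, 0]}]'

```text
time_s: 29.62
tcp_pos: [487.9, -134.8, 174.6]
ee_rot: [180.0, 0.0, 89.9]
ft_force: [-1.9, -3.2, 5.6]
width: 21.7
finger_force: 15.0
```

Emit:
send_rows --steps '[{"dp": [0.0144, 0.0104, 0], "delta_rot": [0, 0, 0]}, {"dp": [0.0263, 0.0236, 0], "delta_rot": [0, 0, 0]}, {"dp": [0.0352, 0.039, 0], "delta_rot": [0, 0, 0]}, {"dp": [0.0406, 0.0559, 0], "delta_rot": [0, 0, 0]}, {"dp": [0.0425, 0.0736, 0], "delta_rot": [0, 0, 0]}]'

```text
time_s: 30.03
tcp_pos: [562.7, -90.5, 174.6]
ee_rot: [-180.0, -0.0, 90.1]
ft_force: [-4.8, -1.2, 7.8]
width: 21.3
finger_force: 15.0
```

Run:
```python
from h import *
c=cam('top');save('top','t12');print(*blue(c,cv2.imread('pics/t12_raw.png')),sep='\n')
c=cam('scene');save('scene','s12');red(c,cv2.imread('pics/s12_raw.png'),178)
print(robot.observe()['tcp_pos'])
```

```text
(array([629.5,  31.8], dtype=float32), np.float32(91.3), [np.float32(80.0), np.float32(102.0)])
(array([629.4, 185. ], dtype=float32), np.float32(91.3), [np.float32(80.0), np.float32(102.0)])
(array([629.5, 328.4], dtype=float32), np.float32(91.3), [np.float32(80.0), np.float32(109.0)])
(array([647.5, 736.7], dtype=float32), np.float32(89.8), [np.float32(164.0), np.float32(192.0)])
[355, 74, 17, 18, 278] [363.1  82.7] [-309.9  251.   178. ]
[155, 235, 26, 29, 345] [168.7 251.7] [ 737.5 -335.1  178. ]
[565.43782106 -90.7545377  174.69913717]
```

Rising with all baskets on. Final half turn plus a small push into the stop.

Emit:
send_rows --steps '[{"dp": [-0.0019, 0.0177, 0], "delta_rot": [0, 0, 0]}, {"dp": [-0.0073, 0.0346, 0], "delta_rot": [0, 0, 0]}, {"dp": [-0.0162, 0.05, 0], "delta_rot": [0, 0, 0]}, {"dp": [-0.0281, 0.0632, 0], "delta_rot": [0, 0, 0]}, {"dp": [-0.0425, 0.0736, 0], "delta_rot": [0, 0, 0]}]'

```text
time_s: 30.55
tcp_pos: [636.5, -133.1, 174.6]
ee_rot: [-180.0, -0.1, 90.1]
ft_force: [-4.8, 1.0, 7.8]
width: 21.5
finger_force: 15.0
```

Emit:
send_rows --steps '[{"dp": [-0.0162, 0.0072, 0], "delta_rot": [0, 0, 0]}, {"dp": [-0.0336, 0.0109, 0], "delta_rot": [0, 0, 0]}, {"dp": [-0.0514, 0.0109, 0], "delta_rot": [0, 0, 0]}, {"dp": [-0.0688, 0.0072, 0], "delta_rot": [0, 0, 0]}, {"dp": [-0.085, 0, 0], "delta_rot": [0, 0, 0]}]'

```text
time_s: 30.97
tcp_pos: [637.0, -217.3, 174.7]
ee_rot: [179.9, -0.2, 90.2]
ft_force: [-3.1, 5.6, 6.3]
width: 21.5
finger_force: 15.0
```

Emit:
send_rows --steps '[{"dp": [-0.0144, -0.0104, 0], "delta_rot": [0, 0, 0]}, {"dp": [-0.0263, -0.0236, 0], "delta_rot": [0, 0, 0]}, {"dp": [-0.0352, -0.039, 0], "delta_rot": [0, 0, 0]}, {"dp": [-0.0406, -0.0559, 0], "delta_rot": [0, 0, 0]}, {"dp": [-0.0425, -0.0736, 0], "delta_rot": [0, 0, 0]}]'

```text
time_s: 31.38
tcp_pos: [564.3, -260.9, 174.8]
ee_rot: [179.7, -0.0, 90.1]
ft_force: [3.6, 2.9, 4.0]
width: 21.6
finger_force: 15.0
```

Emit:
send_rows --steps '[{"dp": [0, -0.002, 0], "delta_rot": [0, 0, 0]}, {"dp": [0, -0.003, 0], "delta_rot": [0, 0, 0]}, {"dp": [0, -0.003, 0], "delta_rot": [0, 0, 0]}, {"dp": [0, -0.003, 0], "delta_rot": [0, 0, 0]}]'

```text
time_s: 31.72
tcp_pos: [562.4, -260.7, 175.0]
ee_rot: [179.6, 0.1, 90.1]
ft_force: [4.7, 0.4, 3.2]
width: 21.2
finger_force: 15.0
```

Emit:
send_rows --steps '[{"dp": [0, -0.002, 0], "delta_rot": [0, 0, 0]}, {"dp": [0, -0.004, 0], "delta_rot": [0, 0, 0]}, {"dp": [0, -0.004, 0], "delta_rot": [0, 0, 0]}, {"dp": [0, -0.004, 0], "delta_rot": [0, 0, 0]}]'

```text
time_s: 32.05
tcp_pos: [561.7, -260.6, 175.1]
ee_rot: [179.3, 0.2, 90.2]
ft_force: [11.6, -1.7, -3.5]
width: 21.3
finger_force: 15.0
```

Emit:
send_rows --steps '[{"dp": [0, -0.003, 0], "delta_rot": [0, 0, 0]}, {"dp": [0, -0.003, 0], "delta_rot": [0, 0, 0]}, {"dp": [0, -0.003, 0], "delta_rot": [0, 0, 0]}]'

```text
time_s: 32.3
tcp_pos: [561.0, -260.4, 175.3]
ee_rot: [179.0, 0.2, 90.3]
ft_force: [18.5, -1.2, -5.7]
width: 21.5
finger_force: 14.9
```

Emit:
send_rows --steps '[{"dp": [0, 0.005, 0], "delta_rot": [0, 0, 0]}, {"dp": [0, 0.008, 0], "delta_rot": [0, 0, 0]}, {"dp": [0, 0.008, 0], "delta_rot": [0, 0, 0]}]' --force 12

```text
time_s: 32.55
tcp_pos: [562.7, -260.7, 174.8]
ee_rot: [179.8, 0.0, 90.1]
ft_force: [3.0, 1.9, 5.7]
width: 21.5
finger_force: 12.0
```

Emit:
send_rows --steps '[{"dp": [0.0105, 0, 0.001], "delta_rot": [0, 0, 0]}, {"dp": [0.0205, 0, 0.0035], "delta_rot": [0, 0, 0]}, {"dp": [0.0305, 0, 0.0075], "delta_rot": [0, 0, 0]}, {"dp": [0.0395, 0, 0.013], "delta_rot": [0, 0, 0]}, {"dp": [0.0475, 0, 0.0195], "delta_rot": [0, 0, 0]}]'

```text
time_s: 32.97
tcp_pos: [562.2, -213.5, 154.6]
ee_rot: [179.8, 0.1, 90.1]
ft_force: [6.9, -2.1, 2.1]
width: 22.0
finger_force: 12.0
```

Emit:
send_rows --steps '[{"dp": [0.007, 0, 0.008], "delta_rot": [0, 0, 0]}, {"dp": [0.0125, 0, 0.017], "delta_rot": [0, 0, 0]}, {"dp": [0.0165, 0, 0.0265], "delta_rot": [0, 0, 0]}, {"dp": [0.019, 0, 0.037], "delta_rot": [0, 0, 0]}, {"dp": [0.0195, 0, 0.046], "delta_rot": [0, 0, 0]}]'

```text
time_s: 33.38
tcp_pos: [561.9, -192.8, 107.7]
ee_rot: [179.8, -0.0, 90.1]
ft_force: [6.4, 0.5, 2.6]
width: 21.5
finger_force: 12.0
```

Emit:
send_rows --steps '[{"dp": [0, 0, 0.001], "delta_rot": [0, 0, 0]}, {"dp": [0, 0, 0.001], "delta_rot": [0, 0, 0]}, {"dp": [0, 0, 0.001], "delta_rot": [0, 0, 0]}]'

```text
time_s: 33.63
tcp_pos: [561.8, -192.8, 106.5]
ee_rot: [179.9, -0.0, 90.1]
ft_force: [6.7, 0.8, 0.0]
width: 21.5
finger_force: 12.0
```

Release, rise, retreat and look.

Emit:
send_rows --steps '[{"dp": [0, 0, 0], "delta_rot": [0, 0, 0]}, {"dp": [0, 0, 0], "delta_rot": [0, 0, 0]}, {"dp": [0, 0, 0], "delta_rot": [0, 0, 0]}, {"dp": [0, 0, 0], "delta_rot": [0, 0, 0]}, {"dp": [0, 0, 0], "delta_rot": [0, 0, 0]}]' --gripper 0.55

```text
time_s: 34.05
tcp_pos: [559.2, -194.1, 106.4]
ee_rot: [-179.9, -0.0, 90.0]
ft_force: [-0.3, -0.2, -0.3]
width: 44.9
finger_force: 0.0
```

Emit:
send_rows --steps '[{"dp": [0, 0, -0.015], "delta_rot": [0, 0, 0]}, {"dp": [0, 0, -0.04], "delta_rot": [0, 0, 0]}, {"dp": [0, 0, -0.08], "delta_rot": [0, 0, 0]}, {"dp": [0, 0, -0.12], "delta_rot": [0, 0, 0]}, {"dp": [0, 0, -0.16], "delta_rot": [0, 0, 0]}]'

```text
time_s: 34.47
tcp_pos: [559.2, -194.3, 268.3]
ee_rot: [-179.9, -0.0, 90.0]
ft_force: [0.3, -0.3, -0.7]
width: 48.0
finger_force: 0.0
```

Emit:
send_rows --steps '[{"dp": [0, -0.02, -0.03], "delta_rot": [0, 0, 0]}, {"dp": [0, -0.045, -0.05], "delta_rot": [0, 0, 0]}, {"dp": [0, -0.07, -0.05], "delta_rot": [0, 0, 0]}, {"dp": [0, -0.09, -0.05], "delta_rot": [0, 0, 0]}, {"dp": [0, -0.09, -0.05], "delta_rot": [0, 0, 0]}]'

```text
time_s: 34.88
tcp_pos: [466.8, -195.7, 317.7]
ee_rot: [180.0, -0.2, 89.9]
ft_force: [0.8, -1.3, 0.5]
width: 47.6
finger_force: 0.0
```

Run:
```python
from h import *
c=cam('top');save('top','t13');print(*blue(c,cv2.imread('pics/t13_raw.png')),sep='\n')
save('scene','s13',(190,130,430,280),3.3)
print(robot.observe()['tcp_pos'])
```

```text
(array([636.4,  31.9], dtype=float32), np.float32(91.3), [np.float32(80.0), np.float32(102.0)])
(array([638., 187.], dtype=float32), np.float32(91.3), [np.float32(83.0), np.float32(106.0)])
(array([636.3, 335.4], dtype=float32), np.float32(91.3), [np.float32(80.0), np.float32(115.0)])
(array([647.6, 736.7], dtype=float32), np.float32(89.7), [np.float32(164.0), np.float32(192.0)])
[ 469.82975087 -194.25750755  317.21795292]
```

View pics/s13.png

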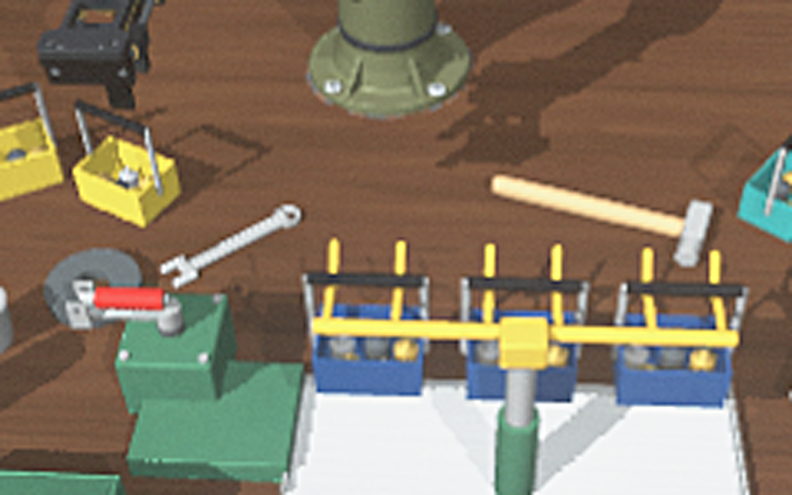

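Emit:
send_rows --steps '[{"dp": [0, 0, 0], "delta_rot": [0, 0, 0]}, {"dp": [0, 0, 0], "delta_rot": [0, 0, 0]}, {"dp": [0, 0, 0], "delta_rot": [0, 0, 0]}, {"dp": [0, 0, 0], "delta_rot": [0, 0, 0]}, {"dp": [0, 0, 0], "delta_rot": [0, 0, 0]}]'

```text
time_s: 35.4
tcp_pos: [470.6, -194.2, 316.7]
ee_rot: [-179.9, 0.0, 90.0]
ft_force: [0.1, -0.1, -0.1]
width: 48.0
finger_force: 0.0
```

```bash
python3 -c "
from rig import workorder
print(workorder.hand_in())"
```

```text
the job is handed in; nothing more can be done
None
```

The job is handed in at about 35 s, with no verdict returned; the last pictures show all three blue baskets on hooks of their own, the bar wound up against its top stop and the red handle folded flat.

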